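# Swap a drying cartridge into the analyser bay by way of a regrip rest

## Robot

A 6-joint arm with a two-finger parallel gripper is mounted at the origin on the work surface. World frame = base frame: x ahead of the robot, y to its left, z up, the work surface at z = 0. Lengths are in m, angles in rad, forces in N, time in s.
With the tool pointing down it reaches from about 0.25 to 0.775 m from the base axis. Payload 8.9 kg.
Tool frame: the origin (TCP) lies on the centre line of the jaws, within the pads' length; the fingertips stand 14 mm ahead of it and the grasp point (between the pads) lies 5 mm behind it (nose_length is the distance from the TCP to the fingertips, in m); y points along the fingers, z is the direction in which the jaws open and shut, and the axes are right-handed (so a half turn about y gives the same grasp; the last joint's range is limited). The gripper opens to 85 mm and grips with 20 to 120 N. Pads are 22 mm wide; open, the fingers measure 114 mm over their backs; the gripper's body (76 mm by 85 mm) begins 54 mm behind the grasp point. The pads swing forward as they close: fully open they stand 13 mm farther back than shut.
Start: joints at [-1.316, 0.291, -0.153, 1.127, 0, 1.431], TCP at [0.201, -0.485, 0.245] pointing down, gripper open.
Joint ranges: [-2.52, 2.52], [-0.91, 1.74], [-1.3, 1.37], [-1.96, 2.02], [-1.52, 1.47], [-3.14, 3.14]. Speed limits (rad/s): [2.22, 2.22, 2.79, 3.14, 3.14, 3.14].

## Interface

Orientations are given as [roll, pitch, yaw] about the fixed x, y, z axes, in that order (R = Rz(yaw) Ry(pitch) Rx(roll)).
In Python, from station import * gives the robot as it stands.
- The arm moves only by the tool step_arm, never from a script. Its argument "moves" is a list of rows, each an object with "slide": the shift along the tool's x, y, z in cm, a list of three; "dr": the turn, a rotation vector about the tool's x, y, z in rad, a list of three; "fingers": the closure, from 0 (fully open) to 1 (shut). In form: [{"slide": [dx, dy, dz], "dr": [ax, ay, az], "fingers": fingers}, ...]. A call has 1 to 10 rows; each row is the pose to reach, as a shift and turn from the pose measured when the call began, along the tool's axes at that moment; what a row does not reach only later rows make up. A row lasts 1/12 s, in which the tool goes at most 41.7 mm and 7.16 degrees, less where a joint would pass 70% of its speed; a pose out of reach is approached as far as the arm can. A call with a gripper value outside its range is refused whole. The fingers move at their own pace and stop on an object; "squeeze" is the grip in N (left out, the last holds). Time passes only in rows, so rows that repeat a pose let the fingers close. It gives the time, the measured TCP pose, the force and the opening at its end, in the units of the state.
- get_obs(): the state, without advancing time (a new reading comes with each control period).
- camera(name): name is "side" or "top" or "wrist"; returns the picture (384x512x3 uint8, red, green, blue); there is no depth.
- camera_model(name): a dict with "fov_y" (degrees; the focal length in pixels is half the picture's height over the tangent of half this angle, whatever the lens; pixels are square), "cx", "cy" (the principal point, pixels), "extrinsics" (4x4, takes a point from world to camera coordinates). Camera axes: x right, y down, z forward; pixel columns grow to the right and rows downward; lengths in m; the calibration is good to about 2 mm. A picture is of the moment at which its call begins: read the wrist's pose just before it. camera_model takes no time and is no camera call; for the wrist camera it gives the pose at the moment of the call.
- sign_off(): hands the job in, once; it reports no verdict.
The state is a dict: "clock": time; "q": joint angles; "qvel": joint speeds; "joint_torque": joint torques, N m; "position": TCP position; "tool_rot": TCP orientation; "force": force on the tool from outside, world axes, zero at the start; "moment": the same for the moment, N m; "grip_width": finger opening in m.
Only numpy, scipy, OpenCV 4.12 (cv2) and the standard library are available. Lean on these libraries where they do the work, as an engineer would, in place of code of your own. Each camera call takes 0.05 s, during which the arm holds its last target.

## Task

Take the long cartridge, the one with a flat tongue on its upper end, out of the rack, lay it heel-down on the 45-degree sloping rest and let go there so that you can take it again from a new angle. Then fit it into the analyser's bay: tongue under the steel ledge with the heel raised, push against the sprung plunger, swing the heel down behind the low end wall and let go, leaving it lying flat on the bay floor, clamped by the plunger. Do not knock or shift the other things on the bench.

Things in the scene. Friction and masses are not known exactly. Their poses are not given: they have to be found in the camera images.
- cartridge: Long white cartridge, about 0.2 kg: bar 28 x 28 mm, 130 mm long, with a flat grey tongue on one end (toe), 18 mm long, 22 wide, 6 thick, flush with one face (the tongue face). Origin: centre of the plain end (heel). z: heel to toe; x: out of the tongue face. Starts upright in a rack pocket, tongue up, x roughly along the rack's x; ends with x down and z along the bay's x.
- cartridge_heel (a point): Middle of the heel's edge on the tongue face: at (14, 0, 0) mm in the cartridge's frame.
- cartridge_tip (a point): Middle of the tongue's end edge on the tongue face: at (14, 0, 148) mm in the cartridge's frame.
- rack: Fixed grey block 170 x 70 x 50 mm; two square pockets, 32 mm wide, 45 deep, 42 mm either side of its middle along its x. Origin: centre of the underside; z up, x roughly to the robot's right. One pocket holds the long cartridge, the other the short one.
- rest: Fixed metal stand; its 45-degree slope, 118 mm long and 20 wide (fingers pass beside it), rises towards its +x (roughly to the robot's right). Origin: centre of underside, z up. Foot of slope at (-50, 0, 30) mm, with an end stop 22 mm high, square to the slope. Cheeks 34 mm apart, 12 high, along the lowest 45 mm. The cartridge lies tongue face on the slope, heel on the stop, tongue up.
- rest_foot (a point): The inner corner at the foot of the slope, where the slope meets the end stop, on the middle line; cartridge_heel belongs here.
- bay: Fixed analyser: deck 20 mm thick, console 100 mm high from x = 115 mm on; the bay lies along its x (roughly to the robot's right). Origin: on the bench under the bay's middle, z up. Heel end: end wall 12 mm high, inner face at x = -74 mm. The bay is too short to drop the cartridge in flat: with the heel raised about 22 degrees the tongue goes in first.
- bay_floor (a point): Middle of the bay at floor level: (0, 0, 45) mm in the bay's frame. The floor is two pads, x -74 to -45 and 30 to 88 mm, open between them down to the deck for the fingers. Side cheeks 36 mm apart: 13 mm high from x = 34 to 88 mm, 10 mm high from x = -74 to -45 mm.
- ledge_edge (a point): Lower front edge of the steel ledge at the toe end, on the middle line: (64, 0, 58) mm in the bay's frame, 13 mm above the floor. The ledge is 4 mm thick, 48 mm wide and runs to x = 100 mm.
- plunger (a joint): Sprung steel plunger under the ledge, 24 mm wide, 10 mm high, sliding along the bay's +x; 0 m = free, its face at x = 70 mm in the bay's frame; stop at 0.010 m. Spring: about 2 N to start, plus 0.7 N per mm. With the cartridge seated it is held back by about 0.004 m, and the cartridge's tongue tip is at x = 74 mm.
- short_cartridge: Bystander: cartridge 28 x 28 x 75 mm with a 12 mm round stub on top, upright in the rack's other pocket. Origin: centre of the underside.
- brown_bottle: Bystander: brown bottle, 66 mm wide, 150 mm tall. Origin: centre of the underside.
- wash_bottle: Bystander: white plastic bottle, 68 mm wide, 170 mm tall. Origin: centre of the underside.
- beaker: Bystander: open glass beaker, 70 mm wide, 85 mm tall. Origin: centre of the underside.
- jar: Bystander: small glass jar, 48 mm wide, 50 mm tall. Origin: centre of the underside.
- screwdriver: Bystander: screwdriver lying on the bench along its x. Origin: underside, near its middle.
There are look-alikes about, which are no part of the job. Leave any purple look-alike of the cartridge alone. Several things have the shape of the rest; the one meant has the colours described above.

How it is judged:
On the way, in this order (a step that is already met when the one before it is completed fails the run):
1. the long cartridge lies on the sloping rest, heel within 8 mm of the foot of the slope, at 45 degrees (within about 6), and is let go (distance between cartridge_heel and rest_foot below 0.008 m and angle between cartridge's own z axis and vertical between 0.68 and 0.89 rad and contact force between the fingers and cartridge below 0.2 N), for 0.2 s.
2. its tongue is under the ledge (at least 3 mm in) with the heel still raised by at least 10 mm (x of cartridge_tip in the frame of bay above 0.067 m and z of cartridge_tip in the frame of bay between 0.04 and 0.056 m and y of cartridge_tip in the frame of bay between -0.01 and 0.01 m and z of cartridge_heel in the frame of bay above 0.055 m), for 0.05 s.
At the end, for the whole second after the job is handed in: The long cartridge lies flat in the bay, tongue face down: heel and tongue tip within 4 mm of floor height, tongue at least 6 mm under the ledge, in line with the bay within 5 degrees, plunger held back 2.2 to 6.5 mm by it; let go and at rest (value of joint plunger between 0.0022 and 0.0065 m and z of cartridge_heel in the frame of bay between 0.041 and 0.049 m and z of cartridge_tip in the frame of bay between 0.041 and 0.049 m and x of cartridge_tip in the frame of bay above 0.07 m and angle between cartridge's own z axis and vertical above 1.52 rad and angle between the z axis of cartridge and the x axis of bay, either way round below 0.09 rad and linear speed of cartridge below 0.01 m/s and contact force between the fingers and cartridge below 0.2 N); the robot touches nothing.
It fails at once if one of the bystanders is shifted or tipped by more than 25 mm (distance of any of short_cartridge, brown_bottle, wash_bottle, beaker, jar, screwdriver from where it was at the start of the episode above 0.025 m).
It also fails if it takes over 64 s, if anything falls off the work surface, if the arm or the gripper's body presses on something with over 40 N, if the wrist force passes 120 N, or if a joint passes its speed limit or range.

## Working session

There is one attempt and no reset: what is moved stays moved. The work goes in short steps, Python scripts to look and compute and a tool call to move; the robot and the scene stay as the last step left them, time stands still between calls to the robot, and variables do not carry over. Pictures are saved under pics/ and viewed, and the job is handed in when it is done.

Besides the shell and the picture viewer there is one more tool, called after "Call:" as name([rows], argument=value, ...), one row to a line, values as JSON. step_arm: Moves the arm, as the interface text tells. Its arguments: {"type":"object","properties":{"moves":{"type":"array","items":{"type":"object","properties":{"slide":{"type":"array","items":{"type":"number"}},"dr":{"type":"array","items":{"type":"number"}},"fingers":{"type":"number"}}}},"squeeze":{"type":"number"}},"required":["moves"]}

```bash
ls; mkdir -p pics
cat > h.py <<'E'
from station import *
import numpy as np, cv2
from scipy.spatial.transform import Rotation as Ro
def grab(n,f):
    m=camera_model(n); im=camera(n); np.savez('pics/'+f+'.npz',im=im,E=np.array(m['extrinsics']),p=[m['fov_y'],m['cx'],m['cy']])
    cv2.imwrite('pics/'+f+'.png',im[:,:,::-1]); return im,m
def load(f):
    d=np.load('pics/'+f+'.npz'); return d['im'],dict(extrinsics=d['E'],fov_y=d['p'][0],cx=d['p'][1],cy=d['p'][2])
def foc(m): return 192/np.tan(np.radians(m['fov_y'])/2)
def proj(m,P):
    E=np.array(m['extrinsics']); P=np.atleast_2d(P); c=P@E[:3,:3].T+E[:3,3]; f=foc(m)
    return np.c_[f*c[:,0]/c[:,2]+m['cx'],f*c[:,1]/c[:,2]+m['cy']]
def ray(m,uv):
    E=np.array(m['extrinsics']); R=E[:3,:3]; f=foc(m)
    d=R.T@np.array([(uv[0]-m['cx'])/f,(uv[1]-m['cy'])/f,1]); return -R.T@E[:3,3],d/np.linalg.norm(d)
def onz(m,uv,z):
    o,d=ray(m,uv); return o+d*(z-o[2])/d[2]
def tri(*mu):
    A=np.zeros((3,3));b=np.zeros(3)
    for m,uv in mu:
        o,d=ray(m,uv); Q=np.eye(3)-np.outer(d,d); A+=Q;b+=Q@o
    return np.linalg.solve(A,b)
E
python3 - <<'E'
from h import *
for n in ['side','top','wrist']:
    im,m=grab(n,n+'0'); print(n,m)
print(get_obs())
E
```

```text
pics
side {'fov_y': 49.98576903910032, 'cx': 258.66572437185005, 'cy': 188.30825727202276, 'extrinsics': array([[-0.85965205, -0.5106747 , -0.01448112,  0.45202749],
       [-0.28432847,  0.50179396, -0.81692113,  0.26361923],
       [ 0.4244475 , -0.69815053, -0.57656757,  0.90687304],
       [ 0.        ,  0.        ,  0.        ,  1.        ]])}
top {'fov_y': 52.56733540576021, 'cx': 263.11121614728876, 'cy': 193.05658661259017, 'extrinsics': array([[-0.00555188, -0.99994313,  0.00910564, -0.01182159],
       [-0.9951594 ,  0.00463142, -0.09816478,  0.55763083],
       [ 0.09811703, -0.00960657, -0.99512852,  0.96492069],
       [ 0.        ,  0.        ,  0.        ,  1.        ]])}
wrist {'fov_y': 60.228921875783456, 'cx': 258.3976726554207, 'cy': 187.65636071787995, 'extrinsics': array([[ 3.82998793e-01, -9.23748678e-01, -5.51919455e-04,
        -5.24850497e-01],
       [-8.91986016e-01, -3.69984758e-01,  2.59754164e-01,
        -3.35072635e-02],
       [-2.40151767e-01, -9.89932269e-02, -9.65674619e-01,
         3.77259162e-01],
       [ 0.00000000e+00,  0.00000000e+00,  0.00000000e+00,
         1.00000000e+00]])}
{'clock': 0.15, 'q': array([-1.31634088e+00,  2.91175022e-01, -1.53899636e-01,  1.12666967e+00,
        2.19011259e-05,  1.43148724e+00]), 'qvel': array([ 0.00164544, -0.00084986,  0.00457751, -0.00053855, -0.00072356,
        0.00105456]), 'joint_torque': array([ 2.13106985e-03, -5.37369382e+01,  3.31521785e+01,  1.14499923e-02,
       -1.38806622e-04, -9.23733090e-07]), 'position': array([ 0.20135977, -0.48454656,  0.24487156]), 'tool_rot': array([-1.57173210e+00,  1.53326887e-04, -2.74782820e+00]), 'force': array([0.82397689, 0.10396221, 0.08239787]), 'moment': array([-2.42177167e-02,  4.67211608e-05, -8.17885095e-03]), 'grip_width': 0.08537182182237804}
```

View pics/side0.png

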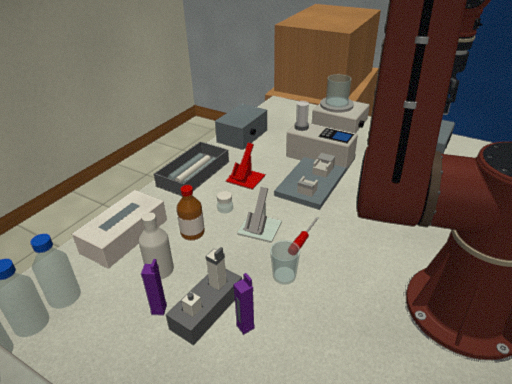

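View pics/top0.png

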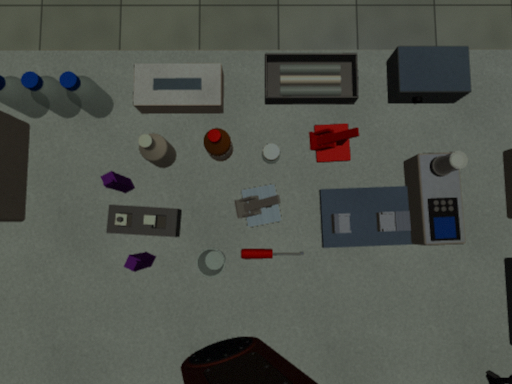

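View pics/wrist0.png

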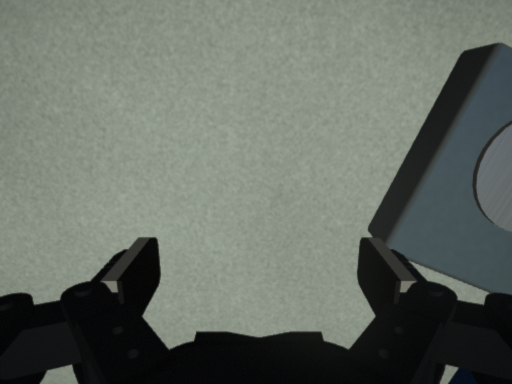

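Candidates for the cartridge are the white bar with tongue in the rack (top 150,220; side 216,265), the short white one in the rack (top 121,219; round stub), and purple look-alikes (top 118,182 and 140,261). The white tall one is the target. The candidates for the rest are grey metal (top 260,205; the one I want) and red (333,142; look-alike). Next I'll check close crops.

Run:
```python
from h import *
im,m=load('top0'); s,ms=load('side0')
a=cv2.resize(im[190:250,95:190],None,fx=6,fy=6,interpolation=cv2.INTER_CUBIC)
cv2.imwrite('pics/c1.png',a[:,:,::-1])
a=cv2.resize(s[235:345,160:265],None,fx=5,fy=5,interpolation=cv2.INTER_CUBIC)
cv2.imwrite('pics/c2.png',a[:,:,::-1])
a=cv2.resize(im[175:240,225:295],None,fx=8,fy=8,interpolation=cv2.INTER_CUBIC)
cv2.imwrite('pics/c3.png',a[:,:,::-1])
a=cv2.resize(im[180:250,315:415],None,fx=7,fy=7,interpolation=cv2.INTER_CUBIC)
cv2.imwrite('pics/c4.png',a[:,:,::-1])
a=cv2.resize(s[125:245,230:360],None,fx=5,fy=5,interpolation=cv2.INTER_CUBIC)
cv2.imwrite('pics/c5.png',a[:,:,::-1])
```

```text
(no output)
```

View pics/c1.png

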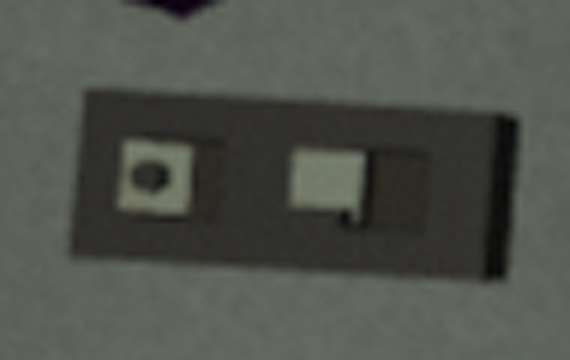

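View pics/c2.png

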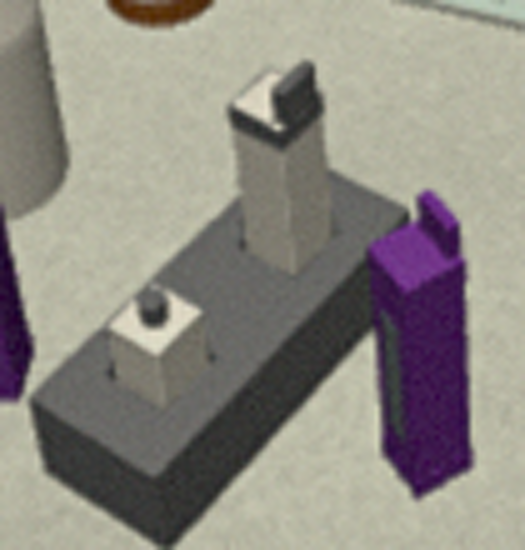

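View pics/c3.png

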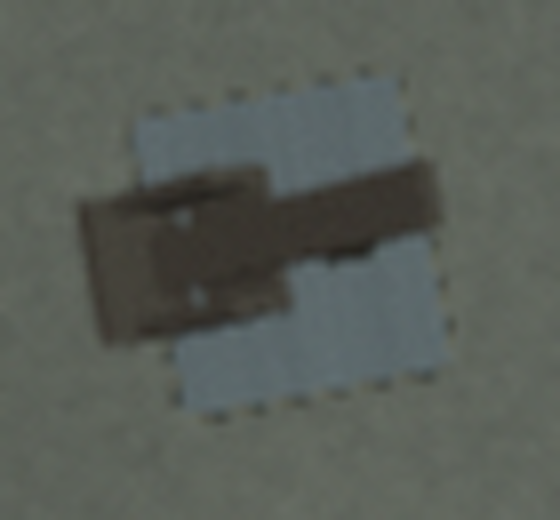

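View pics/c4.png

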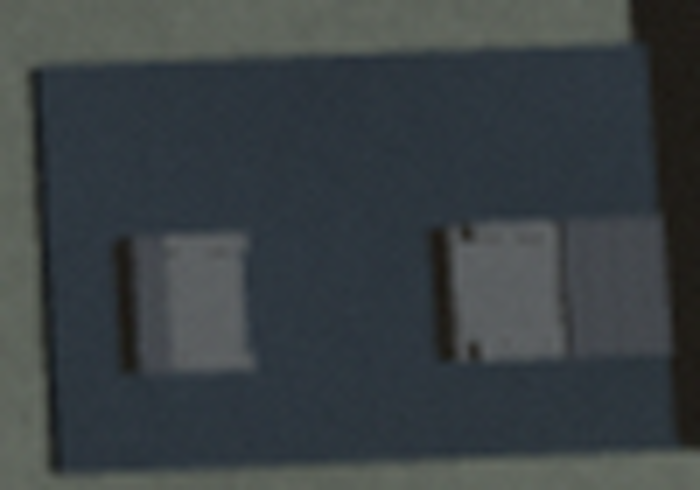

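View pics/c5.png

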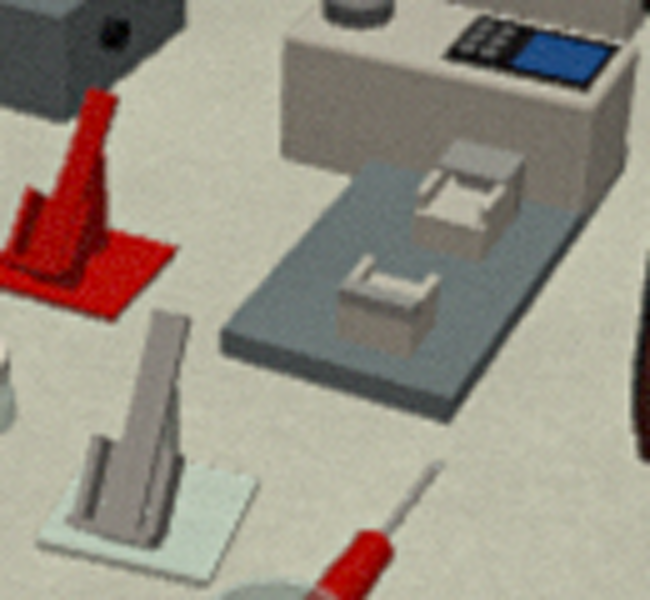

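Run:
```python
from h import *
im,m=load('top0'); s,ms=load('side0')
np.set_printoptions(precision=4,suppress=True)
c=lambda o,f,p:(o[0]+p[0]/f-.5+.5/f,o[1]+p[1]/f-.5+.5/f)
print('rack top corners');R=[]
for p in [(85,90),(497,114),(485,278),(70,258)]:
    R.append(onz(m,c((95,190),6,p),.05)); print(R[-1])
print(np.mean(R,0),'yaw of x',np.arctan2(*(R[1]-R[0])[[1,0]]),np.linalg.norm(R[1]-R[0]))
print('bay deck corners');B=[]
for p in [(35,68),(640,45),(665,448),(55,470)]:
    B.append(onz(m,c((315,180),7,p),.02)); print(B[-1])
print('yaw',np.arctan2(*(B[1]-B[0])[[1,0]]),np.arctan2(*(B[2]-B[3])[[1,0]]))
for nm,p,z in [('endwall outer',(120,300),.057),('wall inner top',(165,300),.057),('heelpad inner end',(250,300),.045),('toepad L',(452,292),.045),('ledge L',(565,288),.062)]:
    print(nm,onz(m,c((315,180),7,p),z))
print('rest base');B=[]
for p in [(135,120),(400,75),(445,365),(185,412)]:
    B.append(onz(m,c((225,175),8,p),.003)); print(B[-1])
print(np.mean(B,0))
for n,u,z in [('beaker',(215,261),.085),('jar',(271,152),.05),('brown',(214,136),.15),('wash',(147,141),.17),('driver',(257,254),.01),('purp1',(108,177),.15),('purp2',(133,263),.15),('cart',(150,221),.135)]:
    print(n,onz(m,u,z))
print(-m['extrinsics'][:3,:3].T@m['extrinsics'][:3,3])
```

```text
rack top corners
[0.5284 0.3683 0.05  ]
[0.5176 0.1983 0.05  ]
[0.4503 0.2021 0.05  ]
[0.4594 0.3721 0.05  ]
[0.4889 0.2852 0.05  ] yaw of x -1.6340982797228787 0.17034172372494125
bay deck corners
[ 0.5674 -0.1604  0.02  ]
[ 0.5749 -0.3843  0.02  ]
[ 0.4272 -0.3872  0.02  ]
[ 0.4206 -0.1647  0.02  ]
yaw -1.5372165761703522 -1.5410329047459126
endwall outer [ 0.4812 -0.1829  0.057 ]
wall inner top [ 0.4811 -0.1987  0.057 ]
heelpad inner end [ 0.4812 -0.2315  0.045 ]
toepad L [ 0.4837 -0.3038  0.045 ]
ledge L [ 0.4845 -0.3383  0.062 ]
rest base
[0.5694 0.0418 0.003 ]
[ 0.5839 -0.0451  0.003 ]
[ 0.4889 -0.0589  0.003 ]
[0.4742 0.0256 0.003 ]
[ 0.5291 -0.0092  0.003 ]
beaker [0.3912 0.1004 0.085 ]
jar [ 0.6593 -0.0349  0.05  ]
brown [0.6759 0.0971 0.15  ]
wash [0.6602 0.2424 0.17  ]
driver [0.4027 0.0017 0.01  ]
purp1 [0.5832 0.3333 0.15  ]
purp2 [0.3929 0.2724 0.15  ]
cart [0.4849 0.2416 0.135 ]
[ 0.4602 -0.0051  1.0151]
```

```bash
cat >> h.py <<'E'
np.set_printoptions(precision=4,suppress=True)
def Rt(rpy): return Ro.from_euler('xyz',rpy).as_matrix()
def tool(o=None):
    o=o or get_obs(); return np.array(o['position']),Rt(o['tool_rot'])
def to(p,R,o=None):
    P,Q=tool(o); sl=Q.T@(np.array(p)-P)*100; dr=Ro.from_matrix(Q.T@R).as_rotvec()
    print('slide',np.round(sl,2),'dr',np.round(dr,3),'rows>=',np.linalg.norm(sl)/4.17,np.degrees(np.linalg.norm(dr))/7.16); return sl,dr
def mk(y,z):
    y=np.array(y,float);y/=np.linalg.norm(y);z=np.array(z,float);z-=y*(z@y);z/=np.linalg.norm(z);return np.c_[np.cross(y,z),y,z]
E
python3 - <<'E'
from h import *
P,Q=tool(); m=camera_model('wrist');E=np.array(m['extrinsics'])
print('cam in tool',Q.T@(-E[:3,:3].T@E[:3,3]-P)); print(Q.T@E[:3,:3].T)
print(Q)
a=-0.0631
for z in [(1,-a,0),(-1,a,0),(a,1,0),(-a,-1,0)]:
    print(z); to((0.50,0.23,0.33),mk((0,0,-1),z))
E
```

```text
cam in tool [-0.0652 -0.1279  0.0003]
[[ 0.0007  0.9656  0.2599]
 [-0.0006 -0.2599  0.9656]
 [ 1.     -0.0008  0.0004]]
[[-0.9235 -0.0002  0.3837]
 [-0.3837  0.0009 -0.9235]
 [-0.0002 -1.     -0.0009]]
(1, 0.0631, 0)
slide [-54.99  -8.45 -54.54] dr [ 0.001 -1.24  -0.001] rows>= 18.683650497146523 9.923121427874603
(-1, -0.0631, 0)
slide [-54.99  -8.45 -54.54] dr [0.001 1.902 0.001] rows>= 18.683650497146523 15.216547180475004
(-0.0631, 1, 0)
slide [-54.99  -8.45 -54.54] dr [ 0.    -2.811 -0.001] rows>= 18.683650497146523 22.492951610738604
(0.0631, -1, 0)
slide [-54.99  -8.45 -54.54] dr [0.001 0.331 0.   ] rows>= 18.683650497146523 2.6467242720827855
```

Run:
```python
from h import *
to((0.486,0.21,0.31),mk((0,0,-1),(1,.063,0)))
```

```text
slide [-52.93  -6.45 -53.22] dr [ 0.001 -1.24  -0.001] rows>= 18.06786469130423 9.922324376278615
```

Call:
step_arm([
  {"slide": [-52.9, -6.5, -53.2], "dr": [0, -1.24, 0], "fingers": 0},
  {"slide": [-52.9, -6.5, -53.2], "dr": [0, -1.24, 0], "fingers": 0},
  {"slide": [-52.9, -6.5, -53.2], "dr": [0, -1.24, 0], "fingers": 0},
  {"slide": [-52.9, -6.5, -53.2], "dr": [0, -1.24, 0], "fingers": 0},
  {"slide": [-52.9, -6.5, -53.2], "dr": [0, -1.24, 0], "fingers": 0},
  {"slide": [-52.9, -6.5, -53.2], "dr": [0, -1.24, 0], "fingers": 0},
  {"slide": [-52.9, -6.5, -53.2], "dr": [0, -1.24, 0], "fingers": 0},
  {"slide": [-52.9, -6.5, -53.2], "dr": [0, -1.24, 0], "fingers": 0},
  {"slide": [-52.9, -6.5, -53.2], "dr": [0, -1.24, 0], "fingers": 0},
  {"slide": [-52.9, -6.5, -53.2], "dr": [0, -1.24, 0], "fingers": 0},
])

```text
clock: 0.98
position: [0.3588, -0.0987, 0.2816]
tool_rot: [-1.571, 0.001, -1.502]
force: [0.0, -0.7, 0.7]
grip_width: 0.0853
```

Run:
```python
from h import *
print(get_obs()['q'])
to((0.486,0.21,0.31),mk((0,0,-1),(1,.063,0)))
```

```text
[-0.4662 -0.0255 -0.4294  1.167   0.0007  1.0357]
slide [-29.92  -2.81  14.81] dr [-0.     0.006 -0.001] rows>= 8.034953965936307 0.04817385791921864
```

Call:
step_arm([
  {"slide": [-29.9, -2.8, 14.8], "dr": [0, 0, 0], "fingers": 0},
  {"slide": [-29.9, -2.8, 14.8], "dr": [0, 0, 0], "fingers": 0},
  {"slide": [-29.9, -2.8, 14.8], "dr": [0, 0, 0], "fingers": 0},
  {"slide": [-29.9, -2.8, 14.8], "dr": [0, 0, 0], "fingers": 0},
  {"slide": [-29.9, -2.8, 14.8], "dr": [0, 0, 0], "fingers": 0},
  {"slide": [-29.9, -2.8, 14.8], "dr": [0, 0, 0], "fingers": 0},
  {"slide": [-29.9, -2.8, 14.8], "dr": [0, 0, 0], "fingers": 0},
  {"slide": [-29.9, -2.8, 14.8], "dr": [0, 0, 0], "fingers": 0},
  {"slide": [-29.9, -2.8, 14.8], "dr": [0, 0, 0], "fingers": 0},
  {"slide": [-29.9, -2.8, 14.8], "dr": [0, 0, 0], "fingers": 0},
])

```text
clock: 1.82
position: [0.4861, 0.2117, 0.3091]
tool_rot: [-1.572, 0.001, -1.499]
force: [0.2, -0.5, -0.4]
grip_width: 0.0852
```

Run:
```python
from h import *
im,m=grab('wrist','w1'); o=get_obs(); print(o['q'],o['position'],o['tool_rot'])
for n in ['side','top']: grab(n,n+'1')
```

```text
[ 0.2702  0.2735 -0.0094  1.289   0.0004  1.7703] [0.4856 0.2102 0.3092] [-1.5719  0.0001 -1.5001]
```

View pics/w1.png

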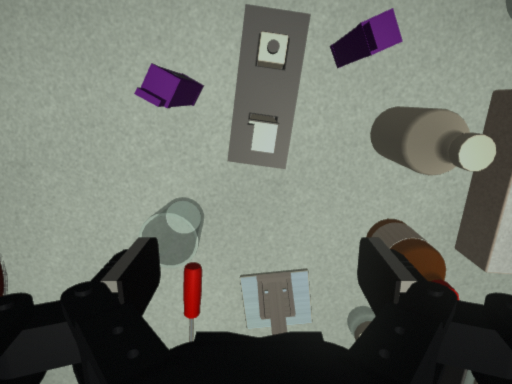

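Run:
```python
from h import *
im,m=load('w1')
a=cv2.resize(im[95:175,220:300],None,fx=7,fy=7,interpolation=cv2.INTER_CUBIC)
cv2.imwrite('pics/c6.png',cv2.convertScaleAbs(a[:,:,::-1],alpha=1.6))
```

```text
(no output)
```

View pics/c6.png

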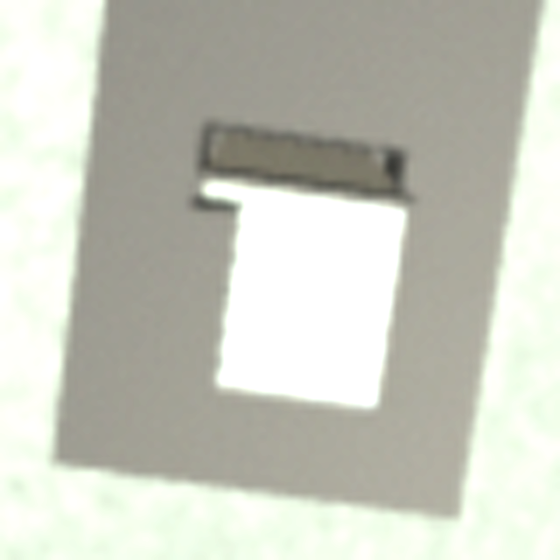

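Run:
```python
from h import *
im,m=load('w1')
c=lambda p:(220+p[0]/7-.43,95+p[1]/7-.43)
A=[onz(m,c(p),.135) for p in [(203,182),(408,206),(380,410)]]
print(np.array(A)); print('centre',(A[0]+A[2])/2, 'w',np.linalg.norm(A[1]-A[0]),np.linalg.norm(A[2]-A[1]))
print('dir along x',np.arctan2(*(A[1]-A[0])[[1,0]]), 'dir along -y',np.arctan2(*(A[2]-A[1])[[1,0]]))
# rack corners visible bottom in image z=.05
K=[onz(m,c(p),.05) for p in [(55,463),(460,518)]]
print(np.array(K),np.linalg.norm(K[1]-K[0]),np.arctan2(*(K[1]-K[0])[[1,0]]))
# whole-rack from wrist corners (247,5),(310,14)
K2=[onz(m,p,.05) for p in [(247,5),(310,14)]]
print(np.array(K2)); M=(K[0]+K[1])/2;N=(K2[0]+K2[1])/2;print('rack c',(M+N)/2,np.linalg.norm(M-N)); d=(M-N)/np.linalg.norm(M-N); print('long pocket',(M+N)/2+.042*d,d)
```

```text
[[0.4736 0.257  0.135 ]
 [0.5    0.2559 0.135 ]
 [0.4986 0.2293 0.135 ]]
centre [0.4861 0.2432 0.135 ] w 0.02646302712230699 0.02657901834148329
dir along x -0.04308960157383636 dir along -y -1.6228222165786903
[[0.4494 0.2031 0.05  ]
 [0.5187 0.1985 0.05  ]] 0.06941223615170294 -0.06569128544642602
[[0.4622 0.3708 0.05  ]
 [0.5294 0.3669 0.05  ]]
rack c [0.4899 0.2848 0.05  ] 0.16848354296853377
long pocket [0.487  0.2429 0.05  ] [-0.0696 -0.9976  0.    ]
```

Run:
```python
from h import *
to((0.4865,0.243,0.25),mk((0,0,-1),(.065,.998,0)))
```

```text
slide [-3.4   5.97  0.35] dr [ 0.    -1.438 -0.001] rows>= 1.6491449886009022 11.503453850398587
```

Call:
step_arm([
  {"slide": [-3.4, 6, 0.35], "dr": [0, -0.12, 0], "fingers": 0},
  {"slide": [-3.4, 6, 0.35], "dr": [0, -0.24, 0], "fingers": 0},
  {"slide": [-3.4, 6, 0.35], "dr": [0, -0.36, 0], "fingers": 0},
  {"slide": [-3.4, 6, 0.35], "dr": [0, -0.48, 0], "fingers": 0},
  {"slide": [-3.4, 6, 0.35], "dr": [0, -0.6, 0], "fingers": 0},
  {"slide": [-3.4, 6, 0.35], "dr": [0, -0.72, 0], "fingers": 0},
  {"slide": [-3.4, 6, 0.35], "dr": [0, -0.84, 0], "fingers": 0},
  {"slide": [-3.4, 6, 0.35], "dr": [0, -0.96, 0], "fingers": 0},
  {"slide": [-3.4, 6, 0.35], "dr": [0, -1.08, 0], "fingers": 0},
  {"slide": [-3.4, 6, 0.35], "dr": [0, -1.2, 0], "fingers": 0},
])

```text
clock: 2.8
position: [0.4863, 0.2412, 0.25]
tool_rot: [-1.571, 0.001, -0.299]
force: [-0.1, -0.8, 0.5]
grip_width: 0.0854
```

Run:
```python
from h import *
to((0.4865,0.243,0.25),mk((0,0,-1),(.065,.998,0)))
```

```text
slide [-0.03  0.    0.18] dr [ 0.    -0.234 -0.001] rows>= 0.04269323789373676 1.8710104537186907
```

Call:
step_arm([
  {"slide": [0, 0, 0.2], "dr": [0, -0.12, 0], "fingers": 0},
  {"slide": [0, 0, 0.2], "dr": [0, -0.235, 0], "fingers": 0},
  {"slide": [0, 0, 0.2], "dr": [0, -0.235, 0], "fingers": 0},
  {"slide": [0, 0, 0.2], "dr": [0, -0.235, 0], "fingers": 0},
])

```text
clock: 3.13
position: [0.4868, 0.2419, 0.2503]
tool_rot: [-1.571, 0.0, -0.069]
force: [0.9, -0.2, -0.5]
grip_width: 0.0855
```

Run:
```python
from h import *
to((0.4865,0.243,0.113),mk((0,0,-1),(.065,.998,0)))
im,m=grab('wrist','w2')
# predicted bar top corners
a=-0.06;c,s=np.cos(a),np.sin(a)
P=np.array([[0.4865+.014*(i*c-j*s),.243+.014*(i*s+j*c),.135] for i,j in [(-1,-1),(1,-1),(1,1),(-1,1)]])
q=im[:,:,::-1].copy(); cv2.polylines(q,[np.round(proj(m,P)).astype(int)],1,(0,0,255),1); cv2.imwrite('pics/w2o.png',q)
```

```text
slide [-0.03 13.73  0.11] dr [ 0.    -0.004 -0.   ] rows>= 3.2920109833464646 0.03357850666938597
```

View pics/w2o.png

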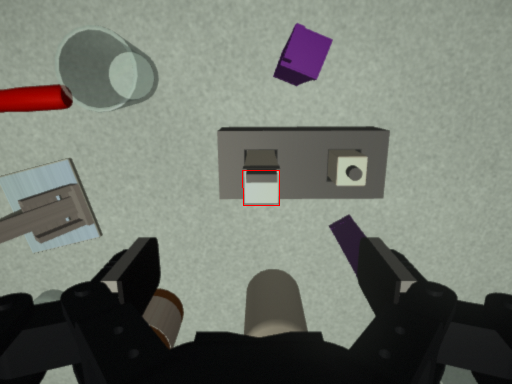

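The red overlay sits on the bar's top at (261,188). The tongue is on the robot side (rows 150–180), spanning the jaw direction, so the grasp is right. Now I descend and close.

Call:
step_arm([
  {"slide": [0, 3.5, 0.1], "dr": [0, 0, 0], "fingers": 0},
  {"slide": [0, 7, 0.1], "dr": [0, 0, 0], "fingers": 0},
  {"slide": [0, 10, 0.1], "dr": [0, 0, 0], "fingers": 0},
  {"slide": [0, 12.5, 0.1], "dr": [0, 0, 0], "fingers": 0},
  {"slide": [0, 13.7, 0.1], "dr": [0, 0, 0], "fingers": 0},
  {"slide": [0, 13.7, 0.1], "dr": [0, 0, 0], "fingers": 0},
  {"slide": [0, 13.7, 0.1], "dr": [0, 0, 0], "fingers": 0},
])

```text
clock: 3.77
position: [0.4866, 0.2427, 0.1132]
tool_rot: [-1.571, 0.001, -0.072]
force: [0.4, 0.5, 0.1]
grip_width: 0.0855
```

Call:
step_arm([
  {"slide": [0, 0, 0], "dr": [0, 0, 0], "fingers": 1},
  {"slide": [0, 0, 0], "dr": [0, 0, 0], "fingers": 1},
  {"slide": [0, 0, 0], "dr": [0, 0, 0], "fingers": 1},
  {"slide": [0, 0, 0], "dr": [0, 0, 0], "fingers": 1},
  {"slide": [0, 0, 0], "dr": [0, 0, 0], "fingers": 1},
  {"slide": [0, 0, 0], "dr": [0, 0, 0], "fingers": 1},
  {"slide": [0, 0, 0], "dr": [0, 0, 0], "fingers": 1},
  {"slide": [0, 0, 0], "dr": [0, 0, 0], "fingers": 1},
], squeeze=45)

```text
clock: 4.43
position: [0.487, 0.243, 0.1139]
tool_rot: [-1.571, 0.0, -0.072]
force: [-0.8, 0.9, 5.4]
grip_width: 0.0274
```

Run:
```python
from h import *
print(get_obs())
im,m=grab('wrist','w3'); grab('side','s3')
```

```text
{'clock': 4.4333, 'q': array([ 0.3283,  0.4355, -0.3078,  0.8276,  0.0003,  0.4003]), 'qvel': array([-0.0009, -0.0005, -0.0003,  0.0011, -0.0006, -0.    ]), 'joint_torque': array([ -0.4343, -55.8755,  27.099 ,  -0.2077,  -0.2397,  -0.0162]), 'position': array([0.487 , 0.243 , 0.1139]), 'tool_rot': array([-1.5706,  0.0002, -0.072 ]), 'force': array([-0.757 ,  0.8962,  5.3784]), 'moment': array([ 0.1023,  0.1906, -0.0429]), 'grip_width': 0.027449373172809342}
```

View pics/w3.png

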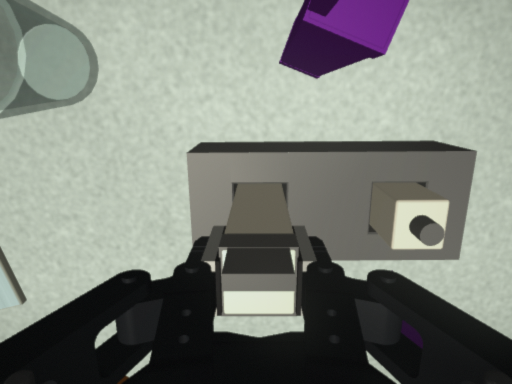

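View pics/s3.png

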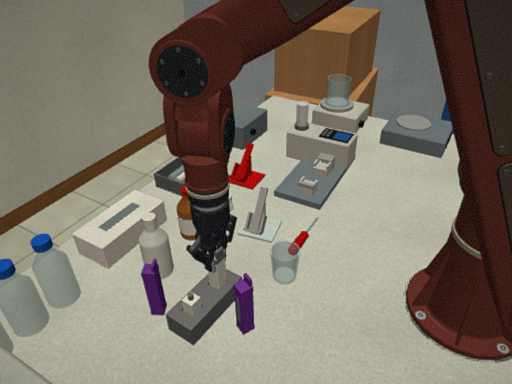

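Call:
step_arm([
  {"slide": [0, -2, 0], "dr": [0, 0, 0], "fingers": 1},
  {"slide": [0, -5, 0], "dr": [0, 0, 0], "fingers": 1},
  {"slide": [0, -8, 0], "dr": [0, 0, 0], "fingers": 1},
  {"slide": [0, -11, 0], "dr": [0, 0, 0], "fingers": 1},
  {"slide": [0, -14, 0], "dr": [0, 0, 0], "fingers": 1},
  {"slide": [0, -17, 0], "dr": [0, 0, 0], "fingers": 1},
])

```text
clock: 5.03
position: [0.4865, 0.2428, 0.2851]
tool_rot: [-1.571, 0.001, -0.072]
force: [0.8, 0.4, -3.2]
grip_width: 0.0274
```

Run:
```python
from h import *
print(get_obs()['force'],get_obs()['q'])
to((0.53,0.10,0.30),mk((0,0,-1),(-.986,-.167,0)))
im,m=load('w3')
```

```text
[ 0.8276  0.4298 -3.1901] [ 0.3283  0.3095 -0.0224  1.24    0.0001  0.4003]
slide [  5.37  -1.5  -13.93] dr [-0.001 -1.811 -0.001] rows>= 3.5972906987380346 14.48814632392447
```

Call:
step_arm([
  {"slide": [1, -1.5, -2], "dr": [0, -0.12, 0], "fingers": 1},
  {"slide": [2, -1.5, -4], "dr": [0, -0.24, 0], "fingers": 1},
  {"slide": [3, -1.5, -6], "dr": [0, -0.36, 0], "fingers": 1},
  {"slide": [4, -1.5, -8], "dr": [0, -0.48, 0], "fingers": 1},
  {"slide": [5, -1.5, -10], "dr": [0, -0.6, 0], "fingers": 1},
  {"slide": [5.4, -1.5, -12], "dr": [0, -0.72, 0], "fingers": 1},
  {"slide": [5.4, -1.5, -13.9], "dr": [0, -0.84, 0], "fingers": 1},
  {"slide": [5.4, -1.5, -13.9], "dr": [0, -0.96, 0], "fingers": 1},
  {"slide": [5.4, -1.5, -13.9], "dr": [0, -1.08, 0], "fingers": 1},
  {"slide": [5.4, -1.5, -13.9], "dr": [0, -1.2, 0], "fingers": 1},
])

```text
clock: 5.87
position: [0.53, 0.0997, 0.2996]
tool_rot: [-1.569, 0.001, 1.133]
force: [0.2, 0.3, -3.1]
grip_width: 0.0274
```

Run:
```python
from h import *
to((0.53,0.10,0.30),mk((0,0,-1),(-.986,-.167,0)))
```

```text
slide [ 0.03 -0.04  0.02] dr [-0.002 -0.606 -0.001] rows>= 0.012169127914675879 4.84704063200684
```

Call:
step_arm([
  {"slide": [0, 0, 0], "dr": [0, -0.12, 0], "fingers": 1},
  {"slide": [0, 0, 0], "dr": [0, -0.24, 0], "fingers": 1},
  {"slide": [0, 0, 0], "dr": [0, -0.36, 0], "fingers": 1},
  {"slide": [0, 0, 0], "dr": [0, -0.48, 0], "fingers": 1},
  {"slide": [0, 0, 0], "dr": [0, -0.6, 0], "fingers": 1},
  {"slide": [0, 0, 0], "dr": [0, -0.606, 0], "fingers": 1},
  {"slide": [0, 0, 0], "dr": [0, -0.606, 0], "fingers": 1},
])

```text
clock: 6.45
position: [0.5298, 0.0997, 0.2993]
tool_rot: [-1.568, -0.0, 1.736]
force: [0.2, -0.5, -3.6]
grip_width: 0.0274
```

Run:
```python
from h import *
print(get_obs()['q'])
im,m=grab('wrist','w4'); grab('side','s4'); grab('top','t4')
```

```text
[ 0.0504  0.2974 -0.0022  1.2741 -0.0002 -1.6852]
```

View pics/w4.png

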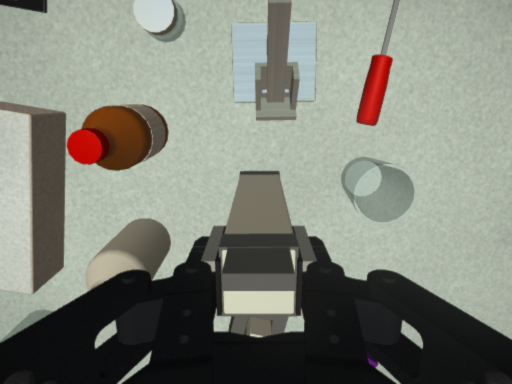

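View pics/s4.png

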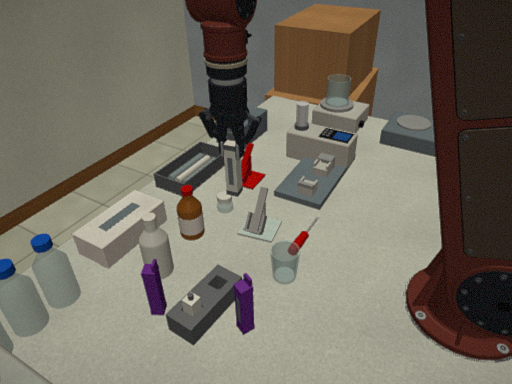

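Run:
```python
from h import *
im,m=load('w4')
a=cv2.resize(im[0:125,222:326],None,fx=5.5,fy=5.5,interpolation=cv2.INTER_CUBIC)[:600]
# predicted features
cv2.imwrite('pics/c7.png',cv2.convertScaleAbs(a[:,:,::-1],alpha=1.4))
a=cv2.resize(im[165:330,200:320],None,fx=3.6,fy=3.6,interpolation=cv2.INTER_CUBIC)
cv2.imwrite('pics/c8.png',cv2.convertScaleAbs(a[:,:,::-1],alpha=1.4))
```

```text
(no output)
```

View pics/c7.png

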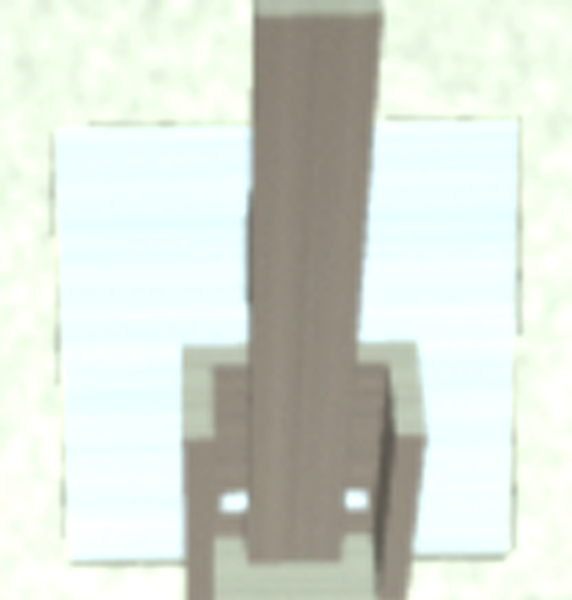

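View pics/c8.png

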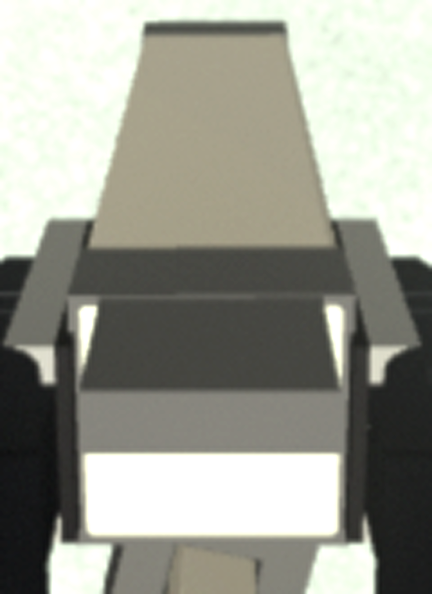

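Run:
```python
from h import *
im,m=load('w4')
c=lambda p:(222+p[0]/5.5-.41,p[1]/5.5-.41)
F=[onz(m,c(p),.03) for p in [(248,562),(342,562)]]; T=[onz(m,c(p),.1134) for p in [(254,15),(382,15)]]
print(F,np.linalg.norm(F[1]-F[0]));print(T,np.linalg.norm(T[1]-T[0]))
f=np.mean(F,0);t=np.mean(T,0);print(f,t,np.linalg.norm((t-f)[:2]),np.arctan2(*(t-f)[[1,0]]))
B=[onz(m,c(p),.003) for p in [(55,128),(520,118),(512,556),(68,562)]]
b=np.mean(B,0);print(np.array(B),b,np.linalg.norm(B[0]-B[1]),np.linalg.norm(B[1]-B[2]))
for i,j in [(3,0),(2,1)]: print(np.arctan2(*(B[j]-B[i])[[1,0]]))
# triangulate with others: reproject foot/top in top0, side0
for n in ['top0','side0','w1','w2']:
    _,mm=load(n); print(n,proj(mm,[f,t]+B))
# cart heel in w4
c2=lambda p:(200+p[0]/3.6-.36,165+p[1]/3.6-.36)
P,Q=tool()
for p in [(144,30),(286,28)]:
    h=onz(m,c2(p),P[2]-.109); print('heel edge (x- face?)',h, Q.T@(h-P))
```

```text
[array([0.5295, 0.0361, 0.03  ]), array([0.5099, 0.0329, 0.03  ])] 0.019855926230507248
[array([ 0.5449, -0.0453,  0.1134]), array([ 0.5253, -0.0486,  0.1134])] 0.019861731869144555
[0.5197 0.0345 0.03  ] [ 0.5351 -0.0469  0.1134] 0.08290250239846185 -1.384497163604562
[[ 0.5845 -0.0451  0.003 ]
 [ 0.4872 -0.0632  0.003 ]
 [ 0.4703  0.0252  0.003 ]
 [ 0.5688  0.0429  0.003 ]] [ 0.5277 -0.0101  0.003 ] 0.09889969485141553 0.09009070056873775
-1.3948732819676635
-1.3813753124358383
top0 [[243.8046 207.9014]
 [277.3659 198.9822]
 [274.5749 183.7177]
 [281.8626 220.8278]
 [247.8177 227.5668]
 [241.0077 189.8006]]
side0 [[253.8055 229.5172]
 [264.0433 186.5451]
 [249.1381 213.4637]
 [281.9765 220.6946]
 [271.8614 241.3979]
 [236.9408 232.9265]]
w1 [[273.9081 281.9408]
 [284.101  380.259 ]
 [311.0777 321.6392]
 [246.6638 327.8747]
 [238.8505 275.5453]
 [307.1972 269.0432]]
w2 [[ 73.9631 204.6333]
 [-64.9578 256.7943]
 [ 33.4651 251.7755]
 [ -2.4391 176.5071]
 [ 69.4021 156.8644]
 [101.2427 235.4971]]
heel edge (x- face?) [0.5449 0.0884 0.1905] [-0.0136  0.109  -0.0132]
heel edge (x- face?) [0.5165 0.0833 0.1905] [-0.014   0.109   0.0156]
```

```bash
cat >> h.py <<'E'
FOOT=np.array([.5197,.0345,.03]); DR=np.array([np.cos(-1.385),np.sin(-1.385),0])
ZC=(DR+[0,0,1])/2**.5; XC=(DR-[0,0,1])/2**.5; YC=np.cross(ZC,XC)
E
python3 - <<'E'
from h import *
R=np.c_[-XC,-ZC,-YC]
hT=np.array([-.014,.109,.001])
for n,z in [(.06,.02),(.02,.015),(.001,.004),(0,.0)]:
    p=FOOT-n*XC+z*ZC-R@hT; print(p); to(p,R)
E
```

```text
[ 0.5279 -0.0035  0.1735]
slide [-10.15  12.59   1.87] dr [ 0.006 -0.021 -0.785] rows>= 3.905024731123603 6.286163713227297
[ 0.5324 -0.0279  0.1417]
slide [-12.63  15.78   1.81] dr [ 0.006 -0.021 -0.785] rows>= 4.865109321105897 6.286163713227297
[ 0.5335 -0.0334  0.1205]
slide [-13.19  17.9    1.79] dr [ 0.006 -0.021 -0.785] rows>= 5.349170171676092 6.286163713227297
[ 0.5331 -0.0313  0.117 ]
slide [-12.98  18.25   1.79] dr [ 0.006 -0.021 -0.785] rows>= 5.3879713081608065 6.286163713227297
```

Call:
step_arm([
  {"slide": [-1.3, 1.0, 0.3], "dr": [0.001, -0.003, -0.1], "fingers": 1},
  {"slide": [-2.6, 2.5, 0.5], "dr": [0.002, -0.006, -0.2], "fingers": 1},
  {"slide": [-4.0, 4.0, 0.8], "dr": [0.003, -0.009, -0.3], "fingers": 1},
  {"slide": [-5.4, 5.5, 1.1], "dr": [0.004, -0.012, -0.4], "fingers": 1},
  {"slide": [-6.8, 7.3, 1.4], "dr": [0.005, -0.015, -0.5], "fingers": 1},
  {"slide": [-8.1, 9.0, 1.6], "dr": [0.005, -0.018, -0.6], "fingers": 1},
  {"slide": [-9.3, 11.0, 1.8], "dr": [0.006, -0.021, -0.7], "fingers": 1},
  {"slide": [-10.15, 12.6, 1.87], "dr": [0.006, -0.021, -0.785], "fingers": 1},
  {"slide": [-10.15, 12.6, 1.87], "dr": [0.006, -0.021, -0.785], "fingers": 1},
  {"slide": [-10.15, 12.6, 1.87], "dr": [0.006, -0.021, -0.785], "fingers": 1},
])

```text
clock: 7.43
position: [0.5274, -0.0046, 0.1711]
tool_rot: [-1.563, -0.787, 1.748]
force: [0.2, 0.3, -2.2]
grip_width: 0.0276
```

Run:
```python
from h import *
print(get_obs()['q'],get_obs()['force'])
R=np.c_[-XC,-ZC,-YC]
hT=np.array([-.014,.109,.001])
for n,z in [(.06,.02),(.02,.015),(.001,.004),(0,.0)]:
    p=FOOT-n*XC+z*ZC-R@hT; print(p); to(p,R)
im,m=grab('wrist','w5'); s,ms=grab('side','s5')
cv2.imwrite('pics/s5c.png',cv2.resize(s[100:260,180:340],None,fx=3.7,fy=3.7,interpolation=cv2.INTER_CUBIC)[:,:,::-1])
```

```text
[-0.4895  0.7064  0.0298  1.4556  0.5843 -2.4139] [ 0.1801  0.2673 -2.1755]
[ 0.5279 -0.0035  0.1735]
slide [ 0.24 -0.11 -0.06] dr [-0.002 -0.006  0.001] rows>= 0.06546558884343538 0.05120623154591914
[ 0.5324 -0.0279  0.1417]
slide [-3.76  0.39 -0.09] dr [-0.002 -0.006  0.001] rows>= 0.9062083002848116 0.05120623154591914
[ 0.5335 -0.0334  0.1205]
slide [-5.66  1.48 -0.1 ] dr [-0.002 -0.006  0.001] rows>= 1.4033041866353944 0.05120623154591914
[ 0.5331 -0.0313  0.117 ]
slide [-5.76  1.88 -0.1 ] dr [-0.002 -0.006  0.001] rows>= 1.4535389217085026 0.05120623154591914
```

View pics/w5.png

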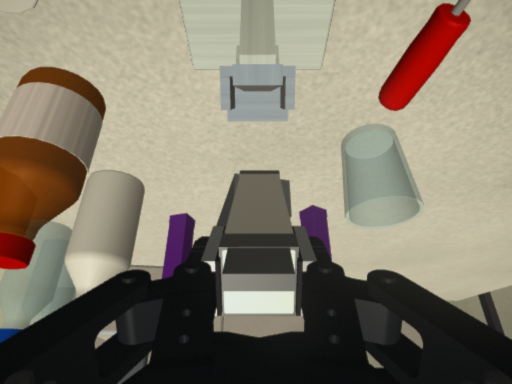

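View pics/s5c.png

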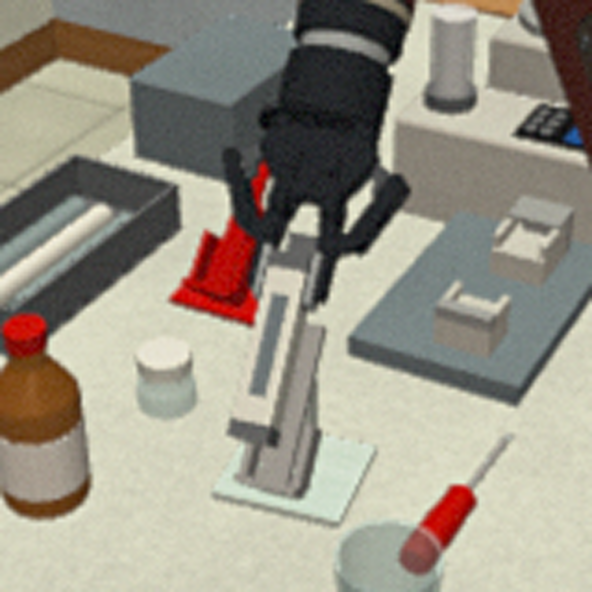

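Call:
step_arm([
  {"slide": [-1.8, 0.1, -0.1], "dr": [-0.001, -0.003, 0.001], "fingers": 1},
  {"slide": [-3.7, 0.3, -0.1], "dr": [-0.002, -0.006, 0.001], "fingers": 1},
  {"slide": [-4.7, 0.8, -0.1], "dr": [-0.002, -0.006, 0.001], "fingers": 1},
  {"slide": [-5.2, 1.2, -0.1], "dr": [-0.002, -0.006, 0.001], "fingers": 1},
  {"slide": [-5.5, 1.4, -0.1], "dr": [-0.002, -0.006, 0.001], "fingers": 1},
  {"slide": [-5.6, 1.4, -0.1], "dr": [-0.002, -0.006, 0.001], "fingers": 1},
  {"slide": [-5.6, 1.4, -0.1], "dr": [-0.002, -0.006, 0.001], "fingers": 1},
])

```text
clock: 8.12
position: [0.5349, -0.032, 0.1255]
tool_rot: [-1.58, -0.781, 1.766]
force: [0.4, 1.0, -2.5]
grip_width: 0.0274
```

Run:
```python
from h import *
print(get_obs()['q'],get_obs()['force'])
R=np.c_[-XC,-ZC,-YC]
hT=np.array([-.014,.109,.001])
for n,z in [(.001,.004),(0,.0)]:
    p=FOOT-n*XC+z*ZC-R@hT; print(p); to(p,R)
P,Q=tool();print('heel now rel foot (xc,yc,zc) mm',np.c_[XC,YC,ZC].T@(P+Q@hT-FOOT)*1e3)
im,m=grab('wrist','w6'); s,ms=grab('side','s6')
cv2.imwrite('pics/s6c.png',cv2.resize(s[140:260,200:320],None,fx=4.9,fy=4.9,interpolation=cv2.INTER_CUBIC)[:,:,::-1])
```

```text
[-0.5224  0.7821  0.0487  1.4089  0.566  -2.4556] [ 0.3677  1.0032 -2.4976]
[ 0.5335 -0.0334  0.1205]
slide [-0.43  0.27  0.17] dr [ 0.002  0.007 -0.004] rows>= 0.12898050789220922 0.06638152051018709
[ 0.5331 -0.0313  0.117 ]
slide [-0.53  0.68  0.17] dr [ 0.002  0.007 -0.004] rows>= 0.20967599893063493 0.06638152051018709
heel now rel foot (xc,yc,zc) mm [-4.8864  1.9822  6.7887]
```

View pics/w6.png

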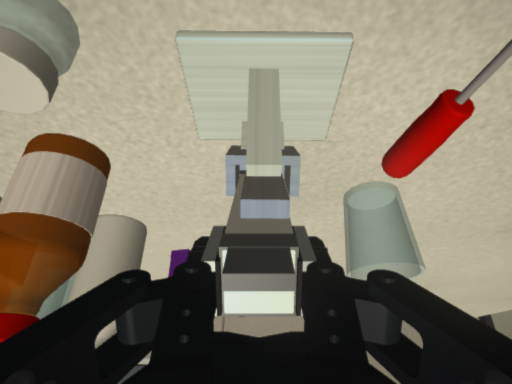

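View pics/s6c.png

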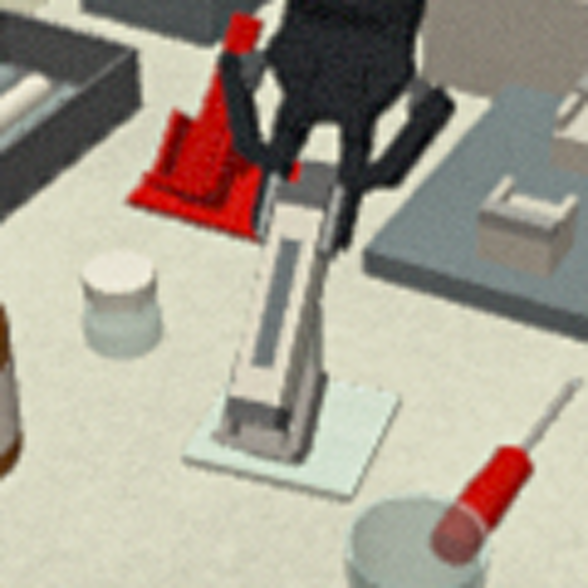

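Call:
step_arm([
  {"slide": [0, 0, 0.17], "dr": [0.002, 0.007, -0.004], "fingers": 1},
  {"slide": [0, 0, 0.17], "dr": [0.002, 0.007, -0.004], "fingers": 1},
  {"slide": [-0.2, 0.1, 0.17], "dr": [0.002, 0.007, -0.004], "fingers": 1},
  {"slide": [-0.4, 0.2, 0.17], "dr": [0.002, 0.007, -0.004], "fingers": 1},
  {"slide": [-0.4, 0.2, 0.17], "dr": [0.002, 0.007, -0.004], "fingers": 1},
])

```text
clock: 8.63
position: [0.5336, -0.0336, 0.1215]
tool_rot: [-1.571, -0.786, 1.756]
force: [-0.5, 1.8, 0.8]
grip_width: 0.0274
```

Run:
```python
from h import *
print(get_obs()['force'],get_obs()['moment'])
R=np.c_[-XC,-ZC,-YC]
hT=np.array([-.014,.109,.001])
for n,z in [(.0,.0)]:
    p=FOOT-n*XC+z*ZC-R@hT; print(p); to(p,R)
P,Q=tool();print('heel now rel foot (xc,yc,zc) mm',np.c_[XC,YC,ZC].T@(P+Q@hT-FOOT)*1e3)
```

```text
[-0.5124  1.8274  0.7959] [-0.3251 -0.0683 -0.0887]
[ 0.5331 -0.0313  0.117 ]
slide [-0.16  0.49  0.01] dr [ 0.001 -0.     0.001] rows>= 0.12251049058904692 0.010303059417027124
heel now rel foot (xc,yc,zc) mm [-1.6865  0.175   4.8442]
```

Call:
step_arm([
  {"slide": [0.0, 0.15, 0], "dr": [0, 0, 0], "fingers": 1},
  {"slide": [0.0, 0.3, 0], "dr": [0, 0, 0], "fingers": 1},
  {"slide": [0.0, 0.4, 0], "dr": [0, 0, 0], "fingers": 1},
  {"slide": [0.0, 0.45, 0], "dr": [0, 0, 0], "fingers": 1},
])

```text
clock: 8.97
position: [0.533, -0.0303, 0.1182]
tool_rot: [-1.571, -0.786, 1.756]
force: [-0.2, 0.4, -0.0]
grip_width: 0.0276
```

Run:
```python
from h import *
print(get_obs()['force'],get_obs()['moment'])
hT=np.array([-.014,.109,.001])
P,Q=tool();print('heel now rel foot (xc,yc,zc) mm',np.c_[XC,YC,ZC].T@(P+Q@hT-FOOT)*1e3)
im,m=grab('wrist','w7'); s,ms=grab('side','s7')
cv2.imwrite('pics/s7c.png',cv2.resize(s[140:260,200:320],None,fx=4.9,fy=4.9,interpolation=cv2.INTER_CUBIC)[:,:,::-1])
```

```text
[-0.168   0.353  -0.0171] [-0.7142 -0.1083  0.029 ]
heel now rel foot (xc,yc,zc) mm [-1.7187  0.1398  0.1397]
```

View pics/w7.png

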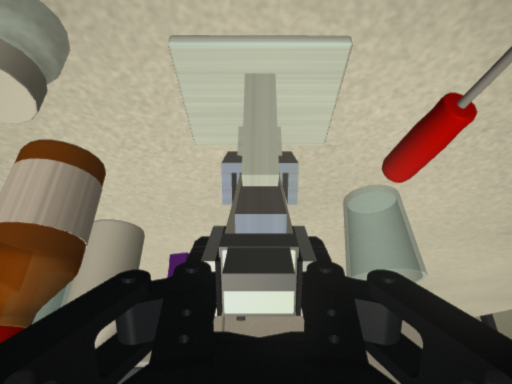

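View pics/s7c.png

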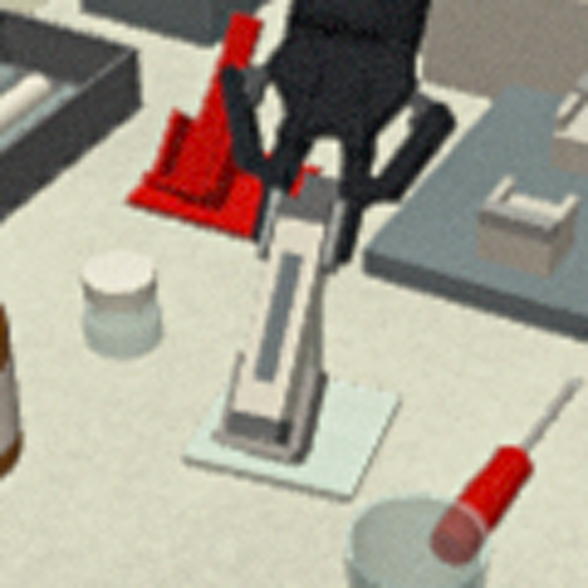

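Call:
step_arm([
  {"slide": [0, 0, 0], "dr": [0, 0, 0], "fingers": 0.5},
  {"slide": [0, 0, 0], "dr": [0, 0, 0], "fingers": 0.4},
  {"slide": [0, 0, 0], "dr": [0, 0, 0], "fingers": 0.3},
  {"slide": [0, 0, 0], "dr": [0, 0, 0], "fingers": 0.3},
  {"slide": [0, 0, 0], "dr": [0, 0, 0], "fingers": 0.3},
  {"slide": [0, 0, 0], "dr": [0, 0, 0], "fingers": 0.3},
  {"slide": [0, 0, 0], "dr": [0, 0, 0], "fingers": 0.3},
])

```text
clock: 9.65
position: [0.533, -0.0304, 0.1182]
tool_rot: [-1.571, -0.786, 1.756]
force: [0.1, 0.4, 0.7]
grip_width: 0.0601
```

Run:
```python
from h import *
print(get_obs()['force'],get_obs()['grip_width'],get_obs()['q'])
im,m=grab('wrist','w8'); s,ms=grab('side','s8')
a=cv2.resize(s[140:260,200:320],None,fx=3.2,fy=3.2,interpolation=cv2.INTER_CUBIC)
cv2.imwrite('pics/s8c.png',np.hstack([a,cv2.resize(im,(512,384))[:,80:480]])[:,:,::-1])
```

```text
[0.0749 0.3746 0.72  ] 0.06009023055365853 [-0.5225  0.7904  0.0393  1.397   0.568  -2.4514]
```

View pics/s8c.png

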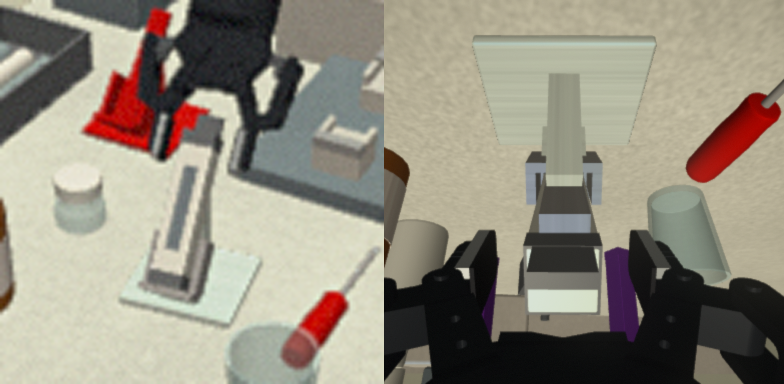

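Run:
```python
from h import *
yaw=1.756
R=Rt([-np.pi/2,0,yaw])
to((0.50,-0.03,0.34),R)
```

```text
slide [ 16.15 -15.21   3.23] dr [0.    0.    0.786] rows>= 5.376984425901206 6.2934557724313125
```

Call:
step_arm([
  {"slide": [0, -3, 0], "dr": [0, 0, 0], "fingers": 0.3},
  {"slide": [0, -7, 0], "dr": [0, 0, 0], "fingers": 0.3},
  {"slide": [0, -11, 0], "dr": [0, 0, 0], "fingers": 0.3},
  {"slide": [2, -14, 0.5], "dr": [0, 0, 0.1], "fingers": 0.3},
  {"slide": [5, -15.2, 1], "dr": [0, 0, 0.22], "fingers": 0.3},
  {"slide": [8, -15.2, 2], "dr": [0, 0, 0.34], "fingers": 0.3},
  {"slide": [11, -15.2, 3.2], "dr": [0, 0, 0.46], "fingers": 0.3},
  {"slide": [14, -15.2, 3.2], "dr": [0, 0, 0.58], "fingers": 0.3},
  {"slide": [16, -15.2, 3.2], "dr": [0, 0, 0.7], "fingers": 0.3},
  {"slide": [16.2, -15.2, 3.2], "dr": [0, 0, 0.786], "fingers": 0.3},
])

```text
clock: 10.58
position: [0.5005, -0.0273, 0.3451]
tool_rot: [-1.579, 0.007, 1.758]
force: [1.4, 0.2, 0.1]
grip_width: 0.0596
```

Run:
```python
from h import *
print(get_obs()['q'])
R=Rt([-np.pi/2,0,-1.385])
to((0.50,0.03,0.34),R)
```

```text
[-0.1984  0.2015 -0.0111  1.3474 -0.0035 -1.9559]
slide [ 5.65  0.48 -1.01] dr [-0.011 -3.141 -0.014] rows>= 1.3805889678060457 25.13193958866502
```

Call:
step_arm([
  {"slide": [0, 0, 0], "dr": [0, 0.12, 0], "fingers": 0.3},
  {"slide": [0, 0, 0], "dr": [0, 0.24, 0], "fingers": 0.3},
  {"slide": [0, 0, 0], "dr": [0, 0.36, 0], "fingers": 0.3},
  {"slide": [0, 0, 0], "dr": [0, 0.48, 0], "fingers": 0.3},
  {"slide": [0, 0, 0], "dr": [0, 0.6, 0], "fingers": 0.3},
  {"slide": [0, 0, 0], "dr": [0, 0.72, 0], "fingers": 0.3},
  {"slide": [0, 0, 0], "dr": [0, 0.84, 0], "fingers": 0.3},
  {"slide": [0, 0, 0], "dr": [0, 0.96, 0], "fingers": 0.3},
  {"slide": [0, 0, 0], "dr": [0, 1.08, 0], "fingers": 0.3},
  {"slide": [0, 0, 0], "dr": [0, 1.2, 0], "fingers": 0.3},
])

```text
clock: 11.42
position: [0.5003, -0.0273, 0.3452]
tool_rot: [-1.58, -0.005, 0.552]
force: [-0.9, -0.1, -0.1]
grip_width: 0.0597
```

Call:
step_arm([
  {"slide": [0, 0, 0], "dr": [0, 0.12, 0], "fingers": 0.3},
  {"slide": [0, 0, 0], "dr": [0, 0.24, 0], "fingers": 0.3},
  {"slide": [0, 0, 0], "dr": [0, 0.36, 0], "fingers": 0.3},
  {"slide": [0, 0, 0], "dr": [0, 0.48, 0], "fingers": 0.3},
  {"slide": [0, 0, 0], "dr": [0, 0.6, 0], "fingers": 0.3},
  {"slide": [0, 0, 0], "dr": [0, 0.72, 0], "fingers": 0.3},
  {"slide": [0, 0, 0], "dr": [0, 0.84, 0], "fingers": 0.3},
  {"slide": [0, 0, 0], "dr": [0, 0.96, 0], "fingers": 0.3},
  {"slide": [0, 0, 0], "dr": [0, 1.08, 0], "fingers": 0.3},
  {"slide": [0, 0, 0], "dr": [0, 1.2, 0], "fingers": 0.3},
])

```text
clock: 12.25
position: [0.5001, -0.0272, 0.3452]
tool_rot: [-1.569, -0.011, -0.654]
force: [0.2, -0.1, 0.0]
grip_width: 0.0597
```

Run:
```python
from h import *
print(get_obs()['q'])
g=FOOT+.066*ZC-.009*XC; print('grasp tcp',g)
R=np.c_[ZC,XC,YC]
to(g-.13*XC,R)
to((.5,0.05,.32),Rt([-np.pi/2,0,-1.385]))
grab('side','s9');grab('top','t9');grab('wrist','w9')
```

```text
[-0.1984  0.201  -0.0116  1.3478 -0.0033  0.4559]
grasp tcp [ 0.5271 -0.0051  0.083 ]
slide [-6.22 16.97  9.51] dr [-0.292  0.69  -0.74 ] rows>= 4.898097295589287 8.4225527793711
slide [-4.73  2.48  6.12] dr [-0.005  0.731  0.01 ] rows>= 1.947146495414781 5.8481464400932985
```

View pics/s9.png

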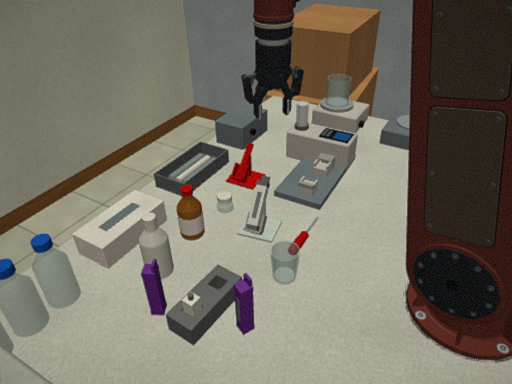

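View pics/w9.png

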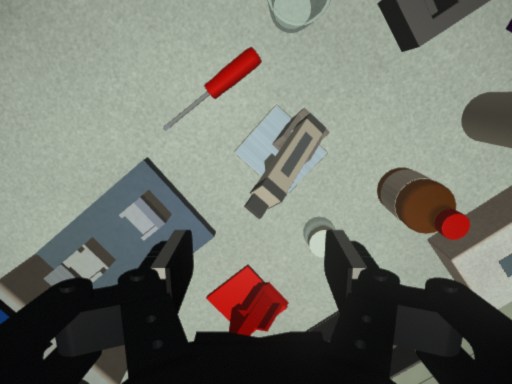

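Call:
step_arm([
  {"slide": [-0.7, 1.0, 1], "dr": [-0.03, 0.07, -0.075], "fingers": 0.3},
  {"slide": [-1.3, 2.5, 2], "dr": [-0.06, 0.14, -0.15], "fingers": 0.3},
  {"slide": [-2, 4, 3], "dr": [-0.09, 0.21, -0.225], "fingers": 0.3},
  {"slide": [-2.8, 6, 4.2], "dr": [-0.12, 0.28, -0.3], "fingers": 0.3},
  {"slide": [-3.5, 8, 5.5], "dr": [-0.15, 0.35, -0.375], "fingers": 0.3},
  {"slide": [-4.3, 10.5, 6.8], "dr": [-0.18, 0.425, -0.455], "fingers": 0.3},
  {"slide": [-5, 13, 8], "dr": [-0.21, 0.5, -0.535], "fingers": 0.3},
  {"slide": [-5.7, 15, 9], "dr": [-0.24, 0.57, -0.61], "fingers": 0.3},
  {"slide": [-6.2, 17, 9.5], "dr": [-0.27, 0.64, -0.685], "fingers": 0.3},
  {"slide": [-6.2, 17, 9.5], "dr": [-0.292, 0.69, -0.74], "fingers": 0.3},
])

```text
clock: 13.23
position: [0.5076, 0.0864, 0.171]
tool_rot: [-1.579, -0.79, -1.368]
force: [-1.0, -0.7, -0.2]
grip_width: 0.0598
```

Run:
```python
from h import *
print(get_obs()['q'])
g=FOOT+.066*ZC-.009*XC
R=np.c_[ZC,XC,YC]
to(g-.13*XC,R)
to(g,R)
im,m=grab('wrist','w10')
C=[FOOT+a*ZC-.028*XC+b*YC for a,b in [(0,-.014),(0,.014),(.13,.014),(.13,-.014)]]
q=im[:,:,::-1].copy(); cv2.polylines(q,[np.round(proj(m,np.array(C))).astype(int)],1,(0,0,255),1); cv2.imwrite('pics/w10o.png',q)
```

```text
[ 0.4446  0.5446 -0.2368  1.0373 -0.7582  1.9151]
slide [ 0.4  -0.16  0.23] dr [-0.004  0.012  0.005] rows>= 0.11762882473551806 0.10830403222854829
slide [ 0.34 12.84  0.18] dr [-0.004  0.012  0.005] rows>= 3.080186269183081 0.10830403222854829
```

View pics/w10o.png

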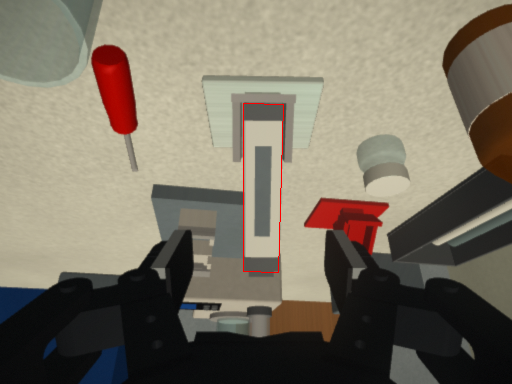

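The predicted outline matches the cartridge lying on the rest (heel row 103, bar end row 272). I'll advance square to the slope.

Call:
step_arm([
  {"slide": [0.3, 2, 0.2], "dr": [-0.004, 0.012, 0.005], "fingers": 0.3},
  {"slide": [0.3, 5, 0.2], "dr": [-0.004, 0.012, 0.005], "fingers": 0.3},
  {"slide": [0.35, 8, 0.2], "dr": [-0.004, 0.012, 0.005], "fingers": 0.3},
  {"slide": [0.35, 10.5, 0.2], "dr": [-0.004, 0.012, 0.005], "fingers": 0.3},
  {"slide": [0.35, 12, 0.2], "dr": [-0.004, 0.012, 0.005], "fingers": 0.3},
  {"slide": [0.35, 12.8, 0.2], "dr": [-0.004, 0.012, 0.005], "fingers": 0.3},
  {"slide": [0.35, 12.8, 0.2], "dr": [-0.004, 0.012, 0.005], "fingers": 0.3},
])

```text
clock: 13.87
position: [0.5269, -0.0069, 0.0834]
tool_rot: [-1.577, -0.787, -1.382]
force: [-0.6, 0.8, -0.5]
grip_width: 0.0597
```

Run:
```python
from h import *
g=FOOT+.066*ZC-.009*XC
R=np.c_[ZC,XC,YC]
to(g,R); print(get_obs()['force'])
im,m=grab('wrist','w11')
```

```text
slide [-0.15 -0.1   0.06] dr [0.004 0.002 0.002] rows>= 0.045024952604291506 0.03781467491332058
[-0.6334  0.8443 -0.4793]
```

View pics/w11.png

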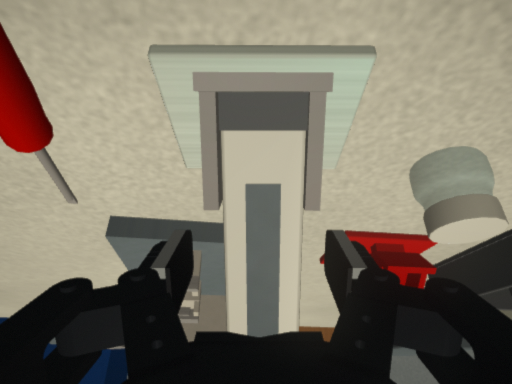

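Call:
step_arm([
  {"slide": [-0.1, -0.1, 0.05], "dr": [0.004, 0.002, 0.002], "fingers": 1},
  {"slide": [-0.1, -0.1, 0.05], "dr": [0.004, 0.002, 0.002], "fingers": 1},
  {"slide": [-0.1, -0.1, 0.05], "dr": [0.004, 0.002, 0.002], "fingers": 1},
  {"slide": [-0.1, -0.1, 0.05], "dr": [0.004, 0.002, 0.002], "fingers": 1},
  {"slide": [-0.1, -0.1, 0.05], "dr": [0.004, 0.002, 0.002], "fingers": 1},
  {"slide": [-0.1, -0.1, 0.05], "dr": [0.004, 0.002, 0.002], "fingers": 1},
  {"slide": [-0.1, -0.1, 0.05], "dr": [0.004, 0.002, 0.002], "fingers": 1},
], squeeze=60)

```text
clock: 14.5
position: [0.5279, -0.004, 0.0851]
tool_rot: [-1.568, -0.786, -1.386]
force: [-2.9, 3.8, 6.4]
grip_width: 0.0271
```

Run:
```python
from h import *
o=get_obs(); print(o['force'],o['grip_width'])
P,Q=tool(o)
# cart frame in tool
print('heel in tool',Q.T@(FOOT-P)); print(Q.T@np.c_[XC,YC,ZC])
np.savez('grip.npz',h=Q.T@(FOOT-P),A=Q.T@np.c_[XC,YC,ZC])
```

```text
[-2.8654  3.8403  6.4358] 0.027081577142136985
heel in tool [-0.0668  0.0111 -0.0011]
[[-0.0001 -0.0005  1.    ]
 [ 1.      0.0027  0.0001]
 [-0.0027  1.      0.0005]]
```

Run:
```python
from h import *
to((.41,-.30,.30),Rt([-np.pi/2,0,-1.539]))
```

```text
slide [ 34.23   3.79 -17.05] dr [-0.063  0.147  0.784] rows>= 9.216834605298054 6.400426831524277
```

Call:
step_arm([
  {"slide": [0, -1.5, 0], "dr": [0, 0, 0], "fingers": 1},
  {"slide": [0, -4, 0], "dr": [0, 0, 0], "fingers": 1},
  {"slide": [0, -8, 0], "dr": [0, 0, 0], "fingers": 1},
  {"slide": [0, -11, 0], "dr": [0, 0, 0], "fingers": 1},
  {"slide": [0, -12, 0], "dr": [0, 0, 0], "fingers": 1},
])

```text
clock: 14.92
position: [0.5128, 0.0828, 0.1729]
tool_rot: [-1.563, -0.784, -1.386]
force: [1.2, 0.2, -3.0]
grip_width: 0.0277
```

Run:
```python
from h import *
print(get_obs()['force'],get_obs()['q'])
to((.41,-.30,.30),Rt([-np.pi/2,0,-1.539]))
```

```text
[ 1.2211  0.2457 -3.0441] [ 0.4327  0.5382 -0.2365  1.0256 -0.7564  1.9071]
slide [ 34.29  16.09 -17.26] dr [-0.068  0.148  0.782] rows>= 9.981564978913386 6.389138141531157
```

Call:
step_arm([
  {"slide": [2, 0.5, -1], "dr": [-0.006, 0.012, 0.065], "fingers": 1},
  {"slide": [5, 1.5, -2.5], "dr": [-0.012, 0.026, 0.13], "fingers": 1},
  {"slide": [8.5, 3, -4.3], "dr": [-0.018, 0.037, 0.2], "fingers": 1},
  {"slide": [12, 5, -6], "dr": [-0.025, 0.055, 0.28], "fingers": 1},
  {"slide": [15.5, 7, -7.8], "dr": [-0.033, 0.07, 0.36], "fingers": 1},
  {"slide": [19, 9, -9.6], "dr": [-0.04, 0.085, 0.44], "fingers": 1},
  {"slide": [22.5, 11, -11.3], "dr": [-0.047, 0.1, 0.53], "fingers": 1},
  {"slide": [26, 12.5, -13], "dr": [-0.053, 0.12, 0.62], "fingers": 1},
  {"slide": [29.5, 14, -14.8], "dr": [-0.06, 0.135, 0.7], "fingers": 1},
  {"slide": [32.5, 15.4, -16.4], "dr": [-0.068, 0.148, 0.782], "fingers": 1},
])

```text
clock: 15.75
position: [0.421, -0.2597, 0.2866]
tool_rot: [-1.568, 0.003, -1.538]
force: [2.1, -0.5, -3.1]
grip_width: 0.0273
```

Run:
```python
from h import *
to((.41,-.30,.30),Rt([-np.pi/2,0,-1.539]))
im,m=grab('wrist','w12')
print(get_obs()['q'])
```

```text
slide [ 3.99 -1.36 -1.23] dr [-0.003  0.001 -0.003] rows>= 1.0526683916631898 0.03816089307275099
[-0.7244  0.2195 -0.1357  1.2152  0.0035  0.8276]
```

View pics/w12.png

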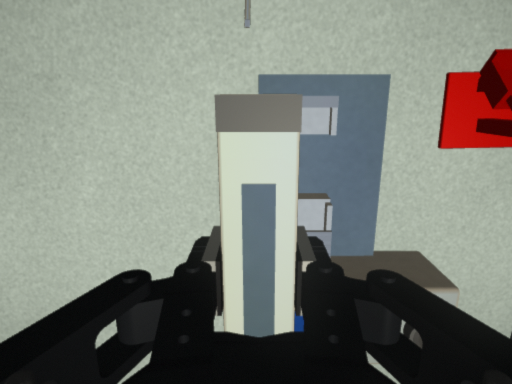

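Call:
step_arm([
  {"slide": [1.5, 0, -2.5], "dr": [0, 0, 0], "fingers": 1},
  {"slide": [2.5, 0, -5], "dr": [0, 0, 0], "fingers": 1},
  {"slide": [3.5, 0, -6.5], "dr": [0, 0, 0], "fingers": 1},
  {"slide": [3.5, 0, -6.5], "dr": [0, 0, 0], "fingers": 1},
  {"slide": [3.5, 0, -6.5], "dr": [0, 0, 0], "fingers": 1},
])

```text
clock: 16.22
position: [0.3537, -0.3078, 0.2878]
tool_rot: [-1.568, 0.002, -1.553]
force: [-0.1, -0.1, -4.1]
grip_width: 0.0275
```

Run:
```python
from h import *
im,m=grab('wrist','w13')
print(get_obs()['position'],get_obs()['qvel'])
a=cv2.resize(im[60:250,290:450],None,fx=3.1,fy=3.1,interpolation=cv2.INTER_CUBIC)
cv2.imwrite('pics/w13a.png',cv2.convertScaleAbs(a[:,:,::-1],alpha=1.3))
```

```text
[ 0.3543 -0.3074  0.2878] [0.0228 0.0052 0.0069 0.0004 0.0033 0.0016]
```

View pics/w13.png

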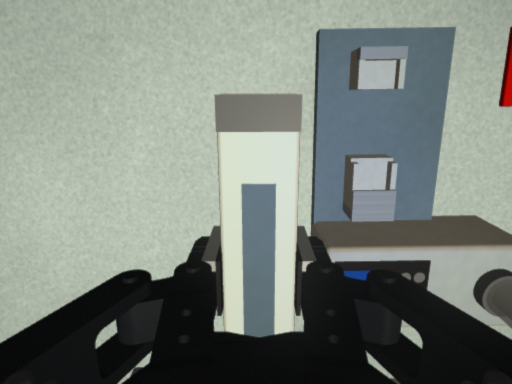

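View pics/w13a.png

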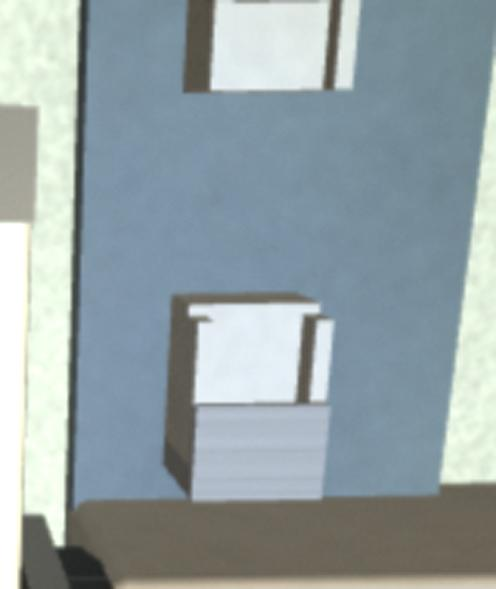

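Run:
```python
from h import *
im,m=load('w13')
for n,(r0,r1) in dict(a=(38,100),b=(145,228)).items():
    a=cv2.resize(im[r0:r1,338:418],None,fx=7,fy=7,interpolation=cv2.INTER_CUBIC)
    cv2.imwrite('pics/w13%s.png'%n,cv2.convertScaleAbs(a[:,:,::-1],alpha=1.2))
```

```text
(no output)
```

View pics/w13a.png

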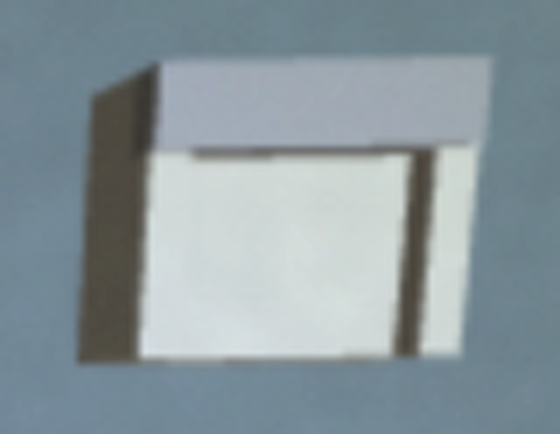

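View pics/w13b.png

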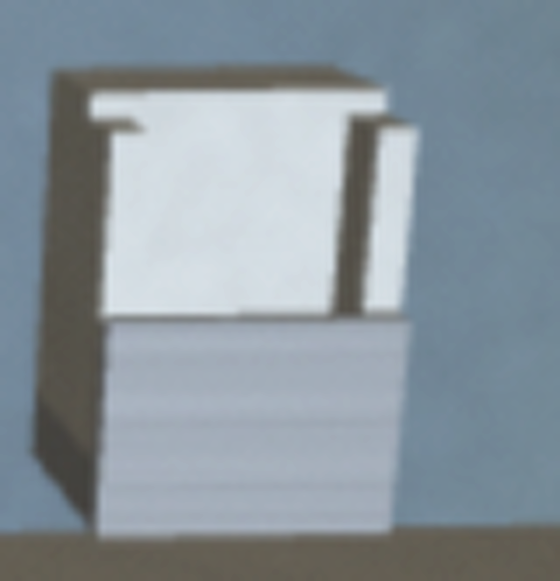

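```bash
cat > bay.py <<'E'
from h import *
im,m=load('w13')
A=lambda p:(338+p[0]/7-.43,38+p[1]/7-.43)
B=lambda p:(338+p[0]/7-.43,145+p[1]/7-.43)
# (bay x,y,z mm, pixel)
F=[((-74,24,57),A((481,148))),((-74,-24,57),A((151,148))),((-74,18,45),A((408,151))),((-45,18,45),A((397,356))),
((30,-24,45),B((90,91))),((30,24,45),B((387,90))),((34,18,45),B((350,121))),
((64,-24,62),B((106,319))),((64,24,62),B((410,320))),((100,-24,62),B((97,536))),((100,24,62),B((391,534)))]
L=np.array([f[0] for f in F])/1e3
W=np.array([onz(m,f[1],f[0][2]/1e3) for f in F])
def fit(L,W):
    l=L[:,:2]-L[:,:2].mean(0); w=W[:,:2]-W[:,:2].mean(0)
    a=np.arctan2((l[:,0]*w[:,1]-l[:,1]*w[:,0]).sum(),(l*w).sum())
    R=np.array([[np.cos(a),-np.sin(a)],[np.sin(a),np.cos(a)]])
    t=W[:,:2].mean(0)-R@L[:,:2].mean(0)
    return a,t,(W[:,:2]-(L[:,:2]@R.T+t))@R*1e3
a,t,r=fit(L,W); print('yaw',a,'t',t); print(np.c_[L*1e3,r])
# check on ys/top images
for n in ['top0','side0']:
    _,mm=load(n); Q=np.array([[np.cos(a),-np.sin(a)],[np.sin(a),np.cos(a)]])
    G=np.c_[L[:,:2]@Q.T+t,L[:,2]]; print(n,np.round(proj(mm,G),1).tolist())
E
python3 bay.py
```

```text
yaw -1.5385283205990155 t [ 0.4815 -0.2748]
[[-74.      24.      57.       0.548   -0.4083]
 [-74.     -24.      57.      -0.1716  -0.4136]
 [-74.      18.      45.      -0.4428  -0.2609]
 [-45.      18.      45.       0.096    0.7678]
 [ 30.     -24.      45.      -0.464   -0.1556]
 [ 30.      24.      45.       0.1328  -0.0403]
 [ 34.      18.      45.       1.1354   0.3984]
 [ 64.     -24.      62.      -0.8637  -0.3333]
 [ 64.      24.      62.       0.0781  -0.0672]
 [100.     -24.      62.      -0.2433   0.3392]
 [100.      24.      62.       0.1951   0.1739]]
top0 [[338.5, 213.5], [339.6, 233.0], [337.6, 216.1], [349.2, 215.7], [380.2, 231.4], [378.9, 212.2], [380.7, 214.5], [396.2, 230.9], [394.8, 211.3], [410.8, 230.3], [409.3, 210.8]]
side0 [[299.2, 179.5], [314.2, 183.7], [300.9, 183.3], [304.8, 178.5], [326.8, 170.1], [312.6, 166.4], [314.8, 166.2], [331.2, 160.5], [317.0, 156.9], [335.2, 155.3], [321.2, 151.8]]
```

Run:
```python
from h import *
im,m=load('w13')
E=np.array(m['extrinsics'])
P,Q=tool()  # pose may have settled slightly; use cam->tool fixed
_,m0=load('wrist0')
o0=dict(position=[0.20135977,-0.48454656,0.24487156],tool_rot=[-1.57173210,1.53326887e-04,-2.74782820])
P0,Q0=tool(o0);E0=np.array(m0['extrinsics'])
Rc=Q0.T@E0[:3,:3].T; pc=Q0.T@(-E0[:3,:3].T@E0[:3,3]-P0)   # cam in tool
def pt(X): 
    c=(np.array(X)-pc)@Rc; f=foc(m0); return f*c[:,0]/c[:,2]+m0['cx'],f*c[:,1]/c[:,2]+m0['cy']
X=[(-.0668,-.0169,-.014),(-.0668,-.0169,.014),(.0632,-.0169,-.014)]
print(pt(X))
a=cv2.resize(im[85:145,205:315],None,fx=6,fy=6,interpolation=cv2.INTER_CUBIC); cv2.imwrite('pics/w13h.png',a[:,:,::-1])
```

```text
(array([214.0177, 300.8666, 224.9114]), array([ 93.5565,  93.4916, 411.9307]))
```

View pics/w13h.png

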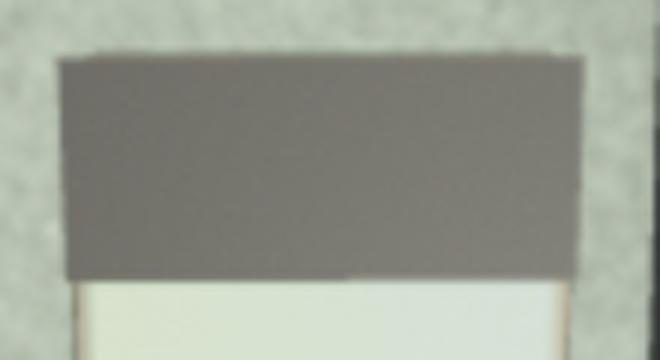

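```bash
cat >> h.py <<'E'
BT=np.array([.4815,-.2748,0]); BY=-1.5385
RB=Ro.from_euler('z',BY).as_matrix()
HT=np.array([-.0665,.0111,.0002]); TT=HT+[.148,0,0]
def bayR(deg):
    th=np.radians(deg); zc=RB@[np.cos(th),0,-np.sin(th)]; xc=RB@[-np.sin(th),0,-np.cos(th)]
    return np.c_[zc,xc,np.cross(zc,xc)]
def ins(tx,tz,deg,ty=0,o=None):
    R=bayR(deg); tip=BT+RB@np.array([tx,ty,tz])/1e3
    return to(tip-R@TT,R,o)
def where():
    o=get_obs();P,Q=tool(o); f=lambda v:RB.T@(P+Q@v-BT)*1e3
    t,h=f(TT),f(HT); print('tip',t,'heel',h,'deg',np.degrees(np.arcsin((h-t)[2]/148)),'F bay',RB.T@o['force'],'w',o['grip_width'])
E
python3 - <<'E'
from h import *
where()
ins(58,110,15); ins(58,75,15); print(bayR(15))
E
```

```text
tip [ 109.9652 -129.016   276.5522] heel [ -38.0211 -127.0287  276.8813] deg 0.12739006135751957 F bay [ 0.4936 -0.2196 -3.1441] w 0.02716694840590041
slide [-4.77 14.65 12.69] dr [-0.005 -0.013  0.26 ] rows>= 4.786601545240159 2.080207958680391
slide [-4.77 18.15 12.68] dr [-0.005 -0.013  0.26 ] rows>= 5.430841044689076 2.080207958680391
[[ 0.0312 -0.0084  0.9995]
 [-0.9654  0.2587  0.0323]
 [-0.2588 -0.9659  0.    ]]
```

Call:
step_arm([
  {"slide": [-1.5, 0.5, 3], "dr": [0, 0, 0.06], "fingers": 1},
  {"slide": [-3, 1.5, 6], "dr": [0, -0.01, 0.12], "fingers": 1},
  {"slide": [-4.5, 3, 9], "dr": [-0.005, -0.013, 0.18], "fingers": 1},
  {"slide": [-4.8, 5.5, 11.5], "dr": [-0.005, -0.013, 0.24], "fingers": 1},
  {"slide": [-4.8, 8.5, 12.7], "dr": [-0.005, -0.013, 0.26], "fingers": 1},
  {"slide": [-4.8, 11, 12.7], "dr": [-0.005, -0.013, 0.26], "fingers": 1},
  {"slide": [-4.8, 13, 12.7], "dr": [-0.005, -0.013, 0.26], "fingers": 1},
  {"slide": [-4.8, 14.6, 12.7], "dr": [-0.005, -0.013, 0.26], "fingers": 1},
  {"slide": [-4.8, 14.6, 12.7], "dr": [-0.005, -0.013, 0.26], "fingers": 1},
  {"slide": [-4.8, 14.6, 12.7], "dr": [-0.005, -0.013, 0.26], "fingers": 1},
])

```text
clock: 17.1
position: [0.4811, -0.2554, 0.1419]
tool_rot: [-1.573, 0.263, -1.537]
force: [-1.0, -0.2, -2.0]
grip_width: 0.027
```

Run:
```python
from h import *
where()
ins(58,75,15)
grab('wrist','w14'); s,_=grab('side','s14')
cv2.imwrite('pics/s14c.png',cv2.resize(s[90:220,250:380],None,fx=4.5,fy=4.5,interpolation=cv2.INTER_CUBIC)[:,:,::-1])
```

```text
tip [ 56.4027   0.5178 110.0022] heel [-86.4984   0.3011 148.5148] deg 15.083107910637777 F bay [ 0.1826 -1.0346 -2.0104] w 0.02702003920997414
slide [ 1.06  3.35 -0.04] dr [ 0.002  0.001 -0.001] rows>= 0.8429090027162901 0.02404643196486996
```

View pics/w14.png

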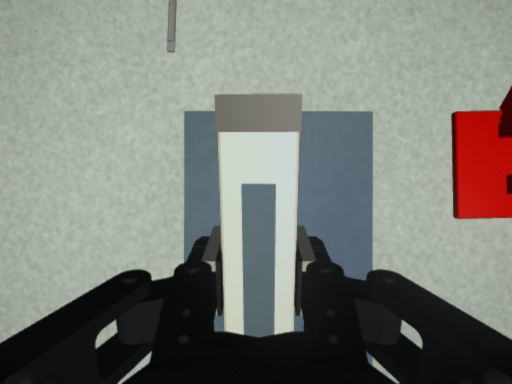

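View pics/s14c.png

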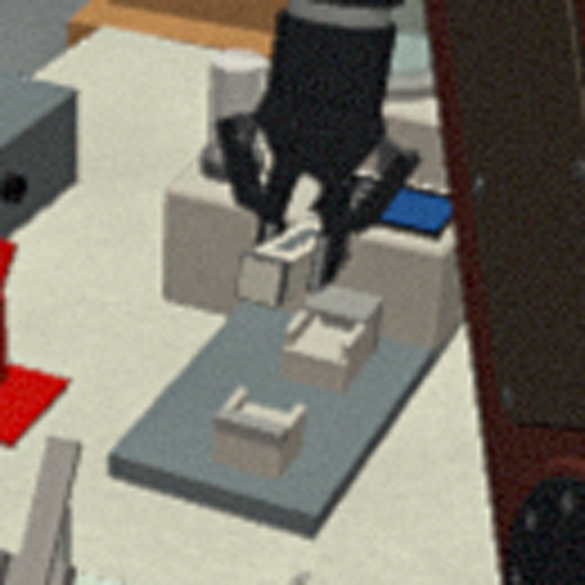

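Run:
```python
from h import *
ins(57,75,15);ins(58,60,15); ins(60,49,15)
```

```text
slide [ 0.89  3.55 -0.1 ] dr [-0.     0.001  0.001] rows>= 0.8781501156941053 0.012683771289629088
slide [ 1.37  4.97 -0.1 ] dr [-0.     0.001  0.001] rows>= 1.2376899606481788 0.012683771289629088
slide [ 1.85  5.99 -0.1 ] dr [-0.     0.001  0.001] rows>= 1.5025073716882746 0.012683771289629088
```

Call:
step_arm([
  {"slide": [0.5, 1.8, -0.1], "dr": [0, 0, 0], "fingers": 1},
  {"slide": [0.9, 3.5, -0.1], "dr": [0, 0, 0], "fingers": 1},
  {"slide": [1.15, 4.3, -0.1], "dr": [0, 0, 0], "fingers": 1},
  {"slide": [1.4, 4.95, -0.1], "dr": [0, 0, 0], "fingers": 1},
  {"slide": [1.4, 4.95, -0.1], "dr": [0, 0, 0], "fingers": 1},
  {"slide": [1.4, 4.95, -0.1], "dr": [0, 0, 0], "fingers": 1},
])

```text
clock: 17.7
position: [0.4811, -0.2576, 0.0926]
tool_rot: [-1.57, 0.261, -1.537]
force: [-0.3, 0.2, -2.1]
grip_width: 0.0272
```

Run:
```python
from h import *
where()
ins(60,48,15)
s,_=grab('side','s15');w,_=grab('wrist','w15'); t,_=grab('top','t15')
a=cv2.resize(s[110:200,270:360],None,fx=5,fy=5,interpolation=cv2.INTER_CUBIC)
b=cv2.resize(t[190:250,330:420],None,fx=3.7,fy=3.7,interpolation=cv2.INTER_CUBIC)
c=np.zeros((450,333,3),np.uint8);c[:222]=b
cv2.imwrite('pics/s15c.png',np.hstack([a,c])[:,:,::-1])
```

```text
tip [58.6613  0.4601 60.8845] heel [-84.3396   0.2464  99.0247] deg 14.933870180548283 F bay [-0.1893 -0.3022 -2.0648] w 0.027158001040664174
slide [ 0.46  1.2  -0.03] dr [-0.001  0.001  0.001] rows>= 0.30874596016124145 0.01613603228506327
```

View pics/s15c.png

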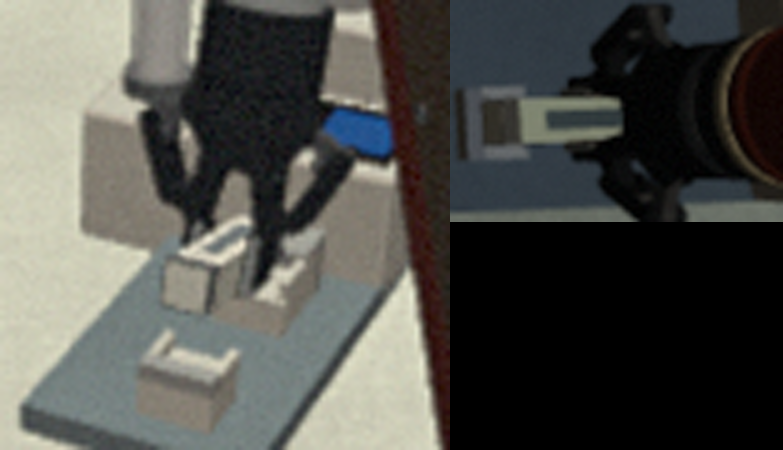

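Call:
step_arm([
  {"slide": [0.1, 0.4, -0.03], "dr": [0, 0, 0], "fingers": 1},
  {"slide": [0.25, 0.8, -0.03], "dr": [0, 0, 0], "fingers": 1},
  {"slide": [0.4, 1.1, -0.03], "dr": [0, 0, 0], "fingers": 1},
  {"slide": [0.45, 1.2, -0.03], "dr": [0, 0, 0], "fingers": 1},
  {"slide": [0.45, 1.2, -0.03], "dr": [0, 0, 0], "fingers": 1},
])

```text
clock: 18.27
position: [0.4807, -0.2589, 0.0796]
tool_rot: [-1.57, 0.261, -1.537]
force: [-0.2, 0.0, -3.3]
grip_width: 0.0273
```

Run:
```python
from h import *
where()
for x in (64,68,72): ins(x,48,15)
```

```text
tip [59.9367  0.0712 47.8386] heel [-83.062   -0.1257  85.9875] deg 14.937363299864735 F bay [-0.0336 -0.1866 -3.2578] w 0.027302423897450644
slide [ 0.39 -0.13  0.  ] dr [-0.001  0.001  0.001] rows>= 0.09844897890234819 0.014997280358661791
slide [ 0.78 -0.23  0.  ] dr [-0.001  0.001  0.001] rows>= 0.19428294654819397 0.014997280358661791
slide [ 1.16 -0.34  0.  ] dr [-0.001  0.001  0.001] rows>= 0.2901759282637198 0.014997280358661791
```

Call:
step_arm([
  {"slide": [0.2, -0.06, 0], "dr": [0, 0, 0], "fingers": 1},
  {"slide": [0.39, -0.12, 0], "dr": [0, 0, 0], "fingers": 1},
  {"slide": [0.58, -0.17, 0], "dr": [0, 0, 0], "fingers": 1},
  {"slide": [0.78, -0.23, 0], "dr": [0, 0, 0], "fingers": 1},
  {"slide": [0.78, -0.23, 0], "dr": [0, 0, 0], "fingers": 1},
  {"slide": [0.78, -0.23, 0], "dr": [0, 0, 0], "fingers": 1},
])

```text
clock: 18.77
position: [0.481, -0.2672, 0.0798]
tool_rot: [-1.57, 0.261, -1.537]
force: [-1.2, 0.1, -3.2]
grip_width: 0.0272
```

Run:
```python
from h import *
where()
for x in (70,72,76): ins(x,48,15)
w,_=grab('wrist','w16'); s,_=grab('side','s16')
a=cv2.resize(s[110:200,270:360],None,fx=5,fy=5,interpolation=cv2.INTER_CUBIC)
cv2.imwrite('pics/s16c.png',a[:,:,::-1])
```

```text
tip [68.2235  0.038  48.0908] heel [-74.7751  -0.1298  86.2398] deg 14.937408709929358 F bay [-0.1113 -1.2021 -3.1852] w 0.027206000321147002
slide [ 0.18 -0.05  0.01] dr [-0.001  0.001  0.001] rows>= 0.043454787284154944 0.014240259502665777
slide [ 0.37 -0.1   0.01] dr [-0.001  0.001  0.001] rows>= 0.09140216960940653 0.014240259502665777
slide [ 0.75 -0.2   0.01] dr [-0.001  0.001  0.001] rows>= 0.1873188214405961 0.014240259502665777
```

View pics/s16c.png

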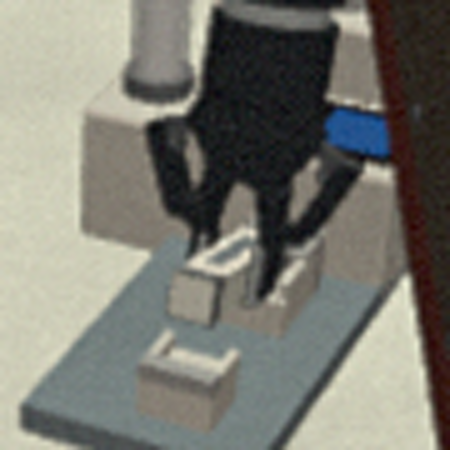

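Call:
step_arm([
  {"slide": [0.2, -0.05, 0], "dr": [0, 0, 0], "fingers": 1},
  {"slide": [0.37, -0.1, 0], "dr": [0, 0, 0], "fingers": 1},
  {"slide": [0.37, -0.1, 0], "dr": [0, 0, 0], "fingers": 1},
])

```text
clock: 19.12
position: [0.481, -0.2705, 0.0798]
tool_rot: [-1.57, 0.262, -1.537]
force: [0.7, 3.7, -0.9]
grip_width: 0.0271
```

Run:
```python
from h import *
where()
for x in (75,76,77): ins(x,48,15)
```

```text
tip [71.551  -0.0064 48.001 ] heel [-71.4064  -0.2015  86.3046] deg 14.999321219223788 F bay [-3.7099  0.7796 -0.8855] w 0.027133921442296604
slide [ 0.33 -0.09  0.01] dr [-0.001  0.001  0.   ] rows>= 0.08276333420339625 0.011892786616177571
slide [ 0.43 -0.12  0.01] dr [-0.001  0.001  0.   ] rows>= 0.10673263595720302 0.011892786616177571
slide [ 0.53 -0.14  0.01] dr [-0.001  0.001  0.   ] rows>= 0.13070616159066933 0.011892786616177571
```

Call:
step_arm([
  {"slide": [0.2, -0.05, 0], "dr": [0, 0, 0], "fingers": 1},
  {"slide": [0.4, -0.11, 0], "dr": [0, 0, 0], "fingers": 1},
  {"slide": [0.46, -0.12, 0], "dr": [0, 0, 0], "fingers": 1},
  {"slide": [0.46, -0.12, 0], "dr": [0, 0, 0], "fingers": 1},
])

```text
clock: 19.45
position: [0.4812, -0.2745, 0.0799]
tool_rot: [-1.57, 0.264, -1.537]
force: [1.8, 6.8, 1.3]
grip_width: 0.027
```

Run:
```python
from h import *
where()
for x,z,d in [(76.3,47.5,10),(76.3,47,6),(76.3,46,3),(76.3,45.5,0)]: ins(x,z,d)
```

```text
tip [75.4616 -0.0019 47.9311] heel [-67.4235  -0.2231  86.5029] deg 15.106855424450202 F bay [-6.6974  2.0528  1.311 ] w 0.027026289085815332
slide [0.03 0.75 0.01] dr [-0.001  0.001 -0.089] rows>= 0.17989904552783167 0.7133786585083536
slide [0.03 1.37 0.01] dr [-0.001  0.001 -0.159] rows>= 0.32911598723402574 1.2719833453471796
slide [0.08 1.9  0.01] dr [-0.001  0.001 -0.211] rows>= 0.4557132723844281 1.690960477472408
slide [0.14 2.38 0.01] dr [-0.001  0.001 -0.264] rows>= 0.5705566862987487 2.109944453684464
```

Call:
step_arm([
  {"slide": [0.05, 0.35, 0], "dr": [0, 0, -0.045], "fingers": 1},
  {"slide": [0.06, 0.75, 0], "dr": [0, 0, -0.09], "fingers": 1},
  {"slide": [0.08, 1.05, 0], "dr": [0, 0, -0.125], "fingers": 1},
  {"slide": [0.1, 1.37, 0], "dr": [0, 0, -0.159], "fingers": 1},
  {"slide": [0.1, 1.37, 0], "dr": [0, 0, -0.159], "fingers": 1},
  {"slide": [0.1, 1.37, 0], "dr": [0, 0, -0.159], "fingers": 1},
])

```text
clock: 19.95
position: [0.4808, -0.2704, 0.0664]
tool_rot: [-1.57, 0.106, -1.536]
force: [0.5, 7.0, -1.7]
grip_width: 0.0273
```

Run:
```python
from h import *
where()
for x,z,d in [(76.3,46.5,5),(76.3,46,3),(76.3,45.5,1),(76.3,45.5,0)]: ins(x,z,d)
w,_=grab('wrist','w17'); s,_=grab('side','s17')
a=cv2.resize(s[110:200,270:360],None,fx=5,fy=5,interpolation=cv2.INTER_CUBIC)
cv2.imwrite('pics/s17c.png',a[:,:,::-1])
```

```text
tip [75.4114 -0.117  46.7428] heel [-71.7544  -0.497   62.4302] deg 6.084548657011146 F bay [-6.9351  0.6848 -1.6697] w 0.027315380777252343
slide [0.07 0.17 0.03] dr [-0.     0.003 -0.019] rows>= 0.044739777147550654 0.15291448722630507
slide [0.05 0.5  0.03] dr [-0.001  0.003 -0.054] rows>= 0.12181755092950113 0.4313165922288482
slide [0.04 0.84 0.03] dr [-0.001  0.003 -0.089] rows>= 0.20196952241845678 0.7104471389718564
slide [0.03 0.98 0.03] dr [-0.001  0.003 -0.106] rows>= 0.23627929252823468 0.8500614354921538
```

View pics/s17c.png

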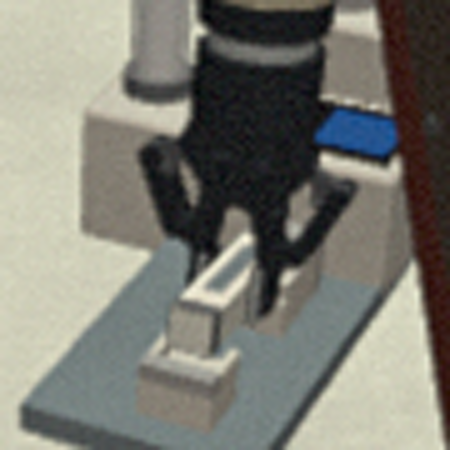

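View pics/w17.png

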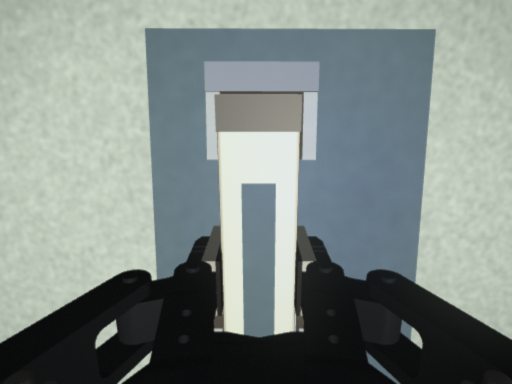

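Call:
step_arm([
  {"slide": [0.15, 0, 0.03], "dr": [0, 0, 0], "fingers": 1},
  {"slide": [0.17, 0.2, 0.03], "dr": [0, 0, -0.02], "fingers": 1},
  {"slide": [0.17, 0.4, 0.03], "dr": [0, 0, -0.04], "fingers": 1},
  {"slide": [0.17, 0.6, 0.03], "dr": [0, 0, -0.063], "fingers": 1},
  {"slide": [0.17, 0.78, 0.03], "dr": [0, 0, -0.085], "fingers": 1},
  {"slide": [0.17, 0.78, 0.03], "dr": [0, 0, -0.085], "fingers": 1},
])

```text
clock: 20.55
position: [0.4808, -0.27, 0.0583]
tool_rot: [-1.571, 0.022, -1.535]
force: [0.3, 6.8, -0.1]
grip_width: 0.0273
```

Run:
```python
from h import *
where()
for x,z,d in [(76.3,45.5,1),(76.3,45.,0)]: ins(x,z,d)
w,_=grab('wrist','w18'); s,_=grab('side','s18')
a=cv2.resize(s[110:200,270:360],None,fx=5,fy=5,interpolation=cv2.INTER_CUBIC)
cv2.imwrite('pics/s18c.png',a[:,:,::-1])
```

```text
tip [76.3644 -0.0937 45.3255] heel [-71.5975  -0.5584  48.6536] deg 1.2885493189918313 F bay [-6.7753  0.4841 -0.1087] w 0.027302873008907103
slide [-0.01  0.02  0.04] dr [-0.     0.003 -0.005] rows>= 0.010607291164218557 0.047522441805596546
slide [-0.03  0.22  0.04] dr [-0.     0.003 -0.022] rows>= 0.052985568307230786 0.18172126227716065
```

View pics/s18c.png

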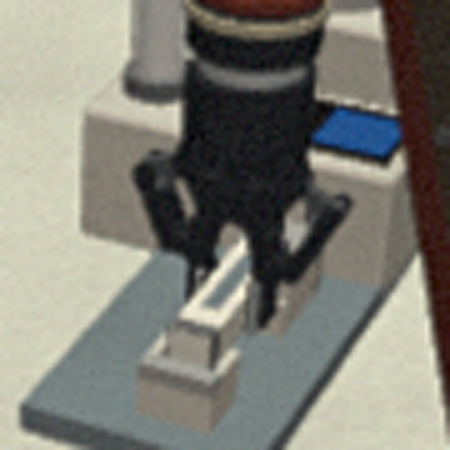

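View pics/w18.png

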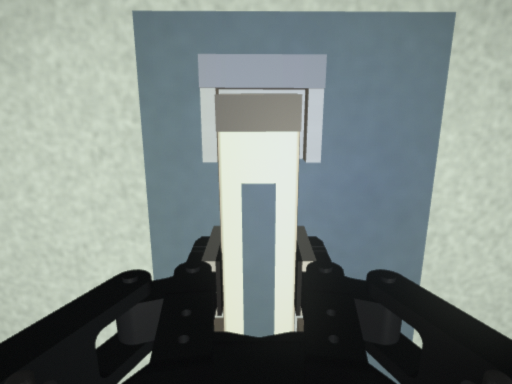

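Call:
step_arm([
  {"slide": [0, 0.1, 0.03], "dr": [0, 0.003, -0.011], "fingers": 1},
  {"slide": [0, 0.2, 0.03], "dr": [0, 0.003, -0.022], "fingers": 1},
  {"slide": [0, 0.22, 0.03], "dr": [0, 0.003, -0.022], "fingers": 1},
  {"slide": [0, 0.22, 0.03], "dr": [0, 0.003, -0.022], "fingers": 1},
])

```text
clock: 20.98
position: [0.481, -0.2693, 0.0561]
tool_rot: [-1.571, 0.003, -1.538]
force: [-1.0, 6.1, 0.5]
grip_width: 0.027
```

Run:
```python
from h import *
where(); print(get_obs()['moment'])
```

```text
tip [75.9079 -0.1138 44.7894] heel [-72.0915  -0.1868  45.2193] deg 0.1664272340231443 F bay [-6.1704 -0.7656  0.5235] w 0.027002536652538475
[ 1.0527  0.0433 -0.0466]
```

Call:
step_arm([
  {"slide": [0, 0, 0], "dr": [0, 0, 0], "fingers": 0.55},
  {"slide": [0, 0, 0], "dr": [0, 0, 0], "fingers": 0.45},
  {"slide": [0, 0, 0], "dr": [0, 0, 0], "fingers": 0.35},
  {"slide": [0, 0, 0], "dr": [0, 0, 0], "fingers": 0.35},
  {"slide": [0, 0, 0], "dr": [0, 0, 0], "fingers": 0.35},
  {"slide": [0, 0, 0], "dr": [0, 0, 0], "fingers": 0.35},
])

```text
clock: 21.48
position: [0.481, -0.2695, 0.0562]
tool_rot: [-1.571, 0.003, -1.538]
force: [-0.7, 0.0, -0.4]
grip_width: 0.0553
```

Run:
```python
from h import *
where()
w,_=grab('wrist','w19')
```

```text
tip [76.1203 -0.0992 44.8761] heel [-71.8791  -0.1402  45.2734] deg 0.1537951042113451 F bay [-0.0488 -0.7278 -0.3872] w 0.05529277887379653
```

View pics/w19.png

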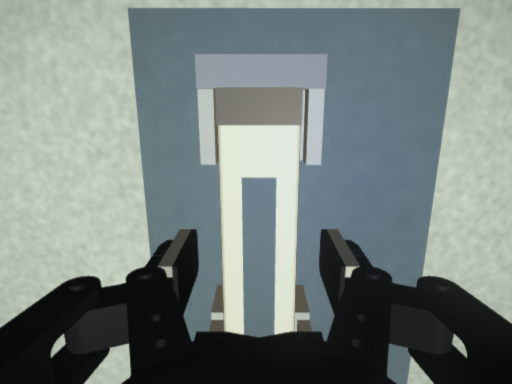

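The gap has closed: the heel edge now meets the wall at row 88, pushed there by the plunger. Next I go straight up to check.

Call:
step_arm([
  {"slide": [0, -1, 0], "dr": [0, 0, 0], "fingers": 0.35},
  {"slide": [0, -3, 0], "dr": [0, 0, 0], "fingers": 0.35},
  {"slide": [0, -6, 0], "dr": [0, 0, 0], "fingers": 0.35},
  {"slide": [0, -10, 0], "dr": [0, 0, 0], "fingers": 0.35},
  {"slide": [0, -14, 0], "dr": [0, 0, 0], "fingers": 0.35},
  {"slide": [0, -18, 0], "dr": [0, 0, 0], "fingers": 0.35},
  {"slide": [2, -20, -5], "dr": [0, 0, 0], "fingers": 0.35},
  {"slide": [4, -20, -9], "dr": [0, 0, 0], "fingers": 0.35},
  {"slide": [5, -20, -12], "dr": [0, 0, 0], "fingers": 0.35},
  {"slide": [5, -20, -12], "dr": [0, 0, 0], "fingers": 0.35},
])

```text
clock: 22.37
position: [0.3587, -0.3253, 0.2575]
tool_rot: [-1.572, 0.001, -1.541]
force: [0.5, -0.5, 0.7]
grip_width: 0.0555
```

Run:
```python
from h import *
w,m=grab('wrist','w20'); s,ms=grab('side','s20'); t,mt=grab('top','t20')
a=cv2.resize(s[125:215,275:365],None,fx=4.4,fy=4.4,interpolation=cv2.INTER_CUBIC)
b=cv2.resize(w[20:240,290:450],None,fx=1.8,fy=1.8,interpolation=cv2.INTER_CUBIC)
cv2.imwrite('pics/f20.png',np.hstack([a,b])[:,:,::-1])
# predicted final top face corners (flat, heel at -74, z=73)
L=np.array([(-74,-14,73),(-74,14,73),(56,14,73),(56,-14,73)])/1e3
W=L@RB.T+BT
print(proj(m,W),proj(ms,W)); print(get_obs()['position'])
q=w[:,:,::-1].copy(); cv2.polylines(q,[np.round(proj(m,W)).astype(int)],1,(0,0,255),1); cv2.imwrite('pics/w20o.png',q)
```

```text
[[385.6427  32.047 ]
 [417.9253  31.9394]
 [401.5479 177.7765]
 [372.6621 177.8582]] [[311.3777 178.2851]
 [302.5704 175.8323]
 [319.2429 155.7845]
 [327.566  157.8882]]
[ 0.3624 -0.3242  0.2568]
```

View pics/f20.png

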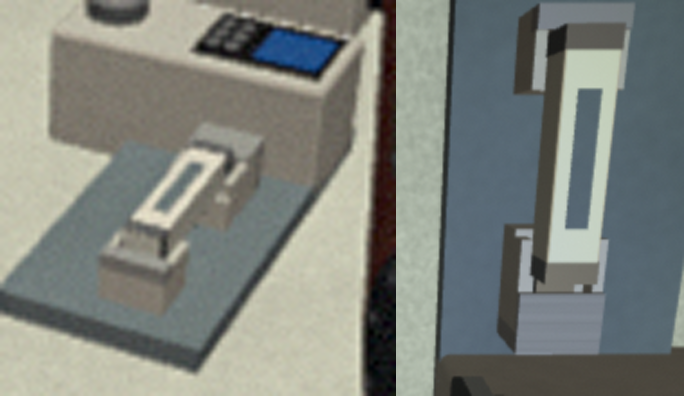

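View pics/w20o.png

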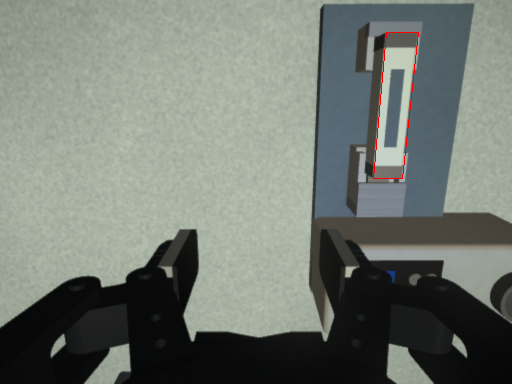

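View pics/t20.png

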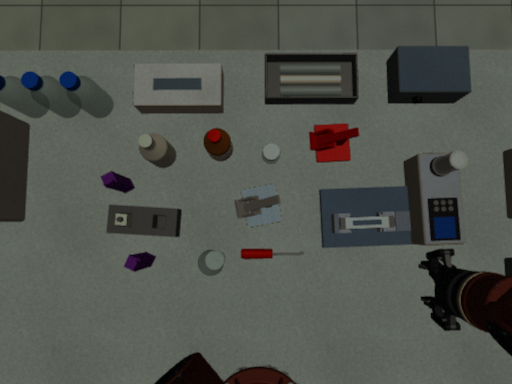

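The overlay of the ideal seated pose (heel at -74 mm, lying flat) coincides with the cartridge at (372–418, 32–178). The bystanders are where they started, and the gripper is clear at z = 0.257 m.

Run:
```python
from station import *
o=get_obs(); print(o['clock'],o['qvel'],o['force']); print(sign_off())
```

```text
22.5167 [ 0.03488198  0.02211263  0.01173109 -0.00498573  0.00378717  0.01055112] [-0.24342587  0.52892747  0.51982656]
the job is handed in; nothing more can be done
None
```

The cartridge is seated flat in the bay and clamped by the plunger, and I handed the job in at 22.5 s. `sign_off()` gives no verdict, so this rests on my own checks.

**What I did**
- Lifted the white cartridge out of the rack and laid it heel-down on the grey 45° rest.
- Let go there and took it again square to the slope.
- Put the tongue under the ledge with the heel raised about 15° instead of 22°, which gave more room under the ledge.
- Pushed the plunger back about 6 mm, swung the heel down behind the end wall and let go.

**Last checks**
- **Seating:** the computed outline of a fully seated cartridge coincides with the real one in the last wrist picture. After letting go, the heel moved back against the end wall.
- **Plunger:** I measured 6–7 N at full push, about 1 N above the stated spring, and did not read its final travel directly.
- **Bystanders:** none has visibly moved in the last top view, and the gripper was empty and well clear. The arm still showed slight residual motion (about 0.03 rad/s) when I signed off.

**What disagreed**
- In the rack, the tongue face looked towards the robot, about 90° from the description's "x roughly along the rack's x". I went by the pictures.
- The cartridge met the slope about 1.7 mm earlier than calculated. This had no visible effect.

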